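Load a balanced spray bar with three model castings

TASK

Hang the three grey castings by their hangers on the pivoting spray bar, working from side to side so that the bar never tips down onto its stops: first one of the two small bells, then the big hull block on the other arm, then the second bell on the same arm as the first. Finally, without taking the hull block off again, slide it along the bar until the loaded bar rests level. Set the hangers on gently, lean on nothing, and leave the other things on the bench where they are.

Things in the scene. Friction and masses are not known exactly. Their poses are not given: they have to be found in the camera images.
- rocker (a joint): Tilt of the spray bar about its middle pivot, rad: 0 level, positive with its left (+y) end up; rubber stops at 0.30 either way (past 0.28 counts as tipped). A bob below the pivot rights it with about 0.85 N m per rad (100 g hung 140 mm out tips it 0.16), 1.2 times as much with all castings on; damped, settling in about 1 s.
- bar_mid (a point): Spray bar: square aluminium tube 10 x 10 mm, 440 mm long along its own y, pivoted at its middle (the origin, on the tube's axis, 240 mm above the bench) about its own x, which points away from the robot within 0.2 rad. Hangers may sit anywhere 45 to 205 mm from this point along the bar, castings 70 mm apart; black end caps; a fork 22 mm wide at the middle.
- bar_left (a point): Point on the bar's axis 200 mm from the middle, towards its left (+y) end.
- bar_right (a point): Point on the bar's axis 200 mm from the middle, towards its right (-y) end.
- bell_a_tab (a point): Small casting: grey engine bell 52 mm wide, 50 tall, 75 to 130 g; 148 tall with its hanger. Point: centre of its white grip tab (10 thick along own x, 20 wide along y, 44 tall), 126 above its underside, 26 above the hanger's crown underside (the point _crown). At first it stands upright on the bench, hanger gap (own +x) facing away from the robot within 0.35 rad.
- bell_b_tab (a point): The other bell, same shape, its weight its own (75 to 130 g). Point: centre of its white grip tab (10 thick along own x, 20 wide along y, 44 tall), 126 above its underside, 26 above the hanger's crown underside (the point _crown). At first it stands upright on the bench, hanger gap (own +x) facing away from the robot within 0.35 rad.
- hull_tab (a point): Big casting: grey hull block 52 x 67 mm, 75 tall, 150 to 260 g; 173 tall with its hanger. Point: centre of its white grip tab (10 thick along own x, 20 wide along y, 44 tall), 151 above its underside, 26 above the hanger's crown underside (the point _crown). At first it stands upright on the bench, hanger gap (own +x) facing away from the robot within 0.35 rad.
- bell_a_crown (a point): Hanger of this bell: a C of steel strip 10 mm wide (y), 4 thick. Point: middle of the crown's flat underside, which rests on the bar. Inner width 14: spine's inner face at x -7, lip's at +7 (lip 4 thick, reaching 6 below the crown). Below the lip a 28 high gap is open to +x, down to a lower arm 34 below the crown: slip it over the bar towards +x, then lower.
- bell_b_crown (a point): The same point on the other bell's hanger, which has the same shape.
- hull_crown (a point): The same point on the hull block's hanger, which has the same shape.
- glue: White glue bottle with a red cap, 42 mm across, 120 mm tall, standing at the left; origin at its foot. Leave it alone.
- thinner: Small glass jar with a green cap, 48 mm across, 65 mm tall, standing at the right; origin at its foot. Leave it alone.
- cutters: Side cutters with orange handles lying beyond the stand, 145 mm long; origin under the joint. Leave them alone.
- sprue_box: Clear divided box, 110 by 160 by 50 mm, beyond the stand; origin under its middle. Leave it alone.
Not all that is in view belongs to the job. Leave any blue look-alike of the part that bears bell_b_tab alone. Leave any brown look-alike of the part that bears hull_tab alone.

How it is judged:
On the way:
1. one bell hangs on the bar and the hull block does not (((x of bell_a_tab in the frame of bar_mid between -0.01 and 0.01 m and z of bell_a_tab in the frame of bar_mid between 0.018 and 0.046 m and y of bell_a_tab in the frame of bar_mid between 0.03 and 0.22 m) or (x of bell_a_tab in the frame of bar_mid between -0.01 and 0.01 m and z of bell_a_tab in the frame of bar_mid between 0.018 and 0.046 m and y of bell_a_tab in the frame of bar_mid between -0.22 and -0.03 m) or (x of bell_b_tab in the frame of bar_mid between -0.01 and 0.01 m and z of bell_b_tab in the frame of bar_mid between 0.018 and 0.046 m and y of bell_b_tab in the frame of bar_mid between 0.03 and 0.22 m) or (x of bell_b_tab in the frame of bar_mid between -0.01 and 0.01 m and z of bell_b_tab in the frame of bar_mid between 0.018 and 0.046 m and y of bell_b_tab in the frame of bar_mid between -0.22 and -0.03 m)) and not (x of hull_tab in the frame of bar_mid between -0.01 and 0.01 m and z of hull_tab in the frame of bar_mid between 0.018 and 0.046 m and y of hull_tab in the frame of bar_mid between -0.22 and 0.22 m)), for 0.3 s.
At the end, for the whole second after the job is handed in: Both bells hang by their hangers on one arm of the bar and the hull block on the other (crown over the bar, at least 30 mm from the middle), all released, and the bar rests level within 0.012 rad and still (below 0.05 rad/s) ((((x of bell_a_tab in the frame of bar_mid between -0.01 and 0.01 m and z of bell_a_tab in the frame of bar_mid between 0.018 and 0.046 m and y of bell_a_tab in the frame of bar_mid between 0.03 and 0.22 m) and (x of bell_b_tab in the frame of bar_mid between -0.01 and 0.01 m and z of bell_b_tab in the frame of bar_mid between 0.018 and 0.046 m and y of bell_b_tab in the frame of bar_mid between 0.03 and 0.22 m) and (x of hull_tab in the frame of bar_mid between -0.01 and 0.01 m and z of hull_tab in the frame of bar_mid between 0.018 and 0.046 m and y of hull_tab in the frame of bar_mid between -0.22 and -0.03 m)) or ((x of bell_a_tab in the frame of bar_mid between -0.01 and 0.01 m and z of bell_a_tab in the frame of bar_mid between 0.018 and 0.046 m and y of bell_a_tab in the frame of bar_mid between -0.22 and -0.03 m) and (x of bell_b_tab in the frame of bar_mid between -0.01 and 0.01 m and z of bell_b_tab in the frame of bar_mid between 0.018 and 0.046 m and y of bell_b_tab in the frame of bar_mid between -0.22 and -0.03 m) and (x of hull_tab in the frame of bar_mid between -0.01 and 0.01 m and z of hull_tab in the frame of bar_mid between 0.018 and 0.046 m and y of hull_tab in the frame of bar_mid between 0.03 and 0.22 m))) and value of joint rocker between -0.012 and 0.012 rad and velocity of joint rocker between -0.05 and 0.05 rad/s); the robot touches nothing.
It fails at once if the bar tips onto its stops (more than 0.28 rad either way) (value of joint rocker above 0.28 rad or value of joint rocker below -0.28 rad).
It fails at once if both bells are on the bar while the hull block is off it ((x of bell_a_tab in the frame of bar_mid between -0.01 and 0.01 m and z of bell_a_tab in the frame of bar_mid between 0.018 and 0.046 m and y of bell_a_tab in the frame of bar_mid between -0.22 and 0.22 m) and (x of bell_b_tab in the frame of bar_mid between -0.01 and 0.01 m and z of bell_b_tab in the frame of bar_mid between 0.018 and 0.046 m and y of bell_b_tab in the frame of bar_mid between -0.22 and 0.22 m) and not (x of hull_tab in the frame of bar_mid between -0.01 and 0.01 m and z of hull_tab in the frame of bar_mid between 0.018 and 0.046 m and y of hull_tab in the frame of bar_mid between -0.22 and 0.22 m)).
It fails at once if the bar is loaded with more than 25 N in all (castings and robot; the castings alone weigh 3 to 5 N) (contact force between rocker and anything else above 25 N).
It fails at once if the fingers press on the bar with more than 3 N (contact force between the fingers and rocker above 3 N).
It fails at once if a bystander is moved by more than 20 mm (distance of any of glue, thinner, cutters, sprue_box from where it was at the start of the episode above 0.02 m).
It also fails if it takes over 72 s, if anything falls off the work surface, if the arm or the gripper's body presses on something with over 40 N, if the wrist force passes 120 N, or if a joint passes its speed limit or range.

ROBOT

A 7-joint arm with a two-finger parallel gripper is mounted at the origin on the work surface. World frame = base frame: x ahead of the robot, y to its left, z up, the work surface at z = 0. Lengths are in m, angles in rad, forces in N, time in s.
With the tool pointing down it reaches from about 0.4 to 0.875 m from the base axis. Payload 19.3 kg.
Tool frame: the origin (TCP) lies at the very end of the fingers, on their centre line; the grasp point (between the pads) lies 19 mm behind it; z points along the fingers, y is the direction in which the jaws open and shut (so a half turn about z gives the same grasp; the last joint's range is limited). The gripper opens to 85 mm and grips with 20 to 120 N. Pads are 22 mm wide; open, the fingers measure 114 mm over their backs; the gripper's body (76 mm by 85 mm) begins 54 mm behind the grasp point. The pads swing forward as they close: fully open they stand 13 mm farther back than shut.
Start: joints at [1.153, 0.521, -0.036, 1.599, 0.021, 1.021, -0.113], TCP at [0.213, -0.588, 0.202] pointing down, gripper open.
Joint ranges: [-2.91, 2.91], [-0.3, 2.13], [-1.5, 1.42], [0.17, 2.43], [-1.26, 4.41], [0.16, 1.93], [-2.52, 2.52]. Speed limits (rad/s): [1.89, 1.89, 2.39, 2.39, 3.01, 3.01, 3.01].

INTERFACE

Orientations are given as [roll, pitch, yaw] about the fixed x, y, z axes, in that order (R = Rz(yaw) Ry(pitch) Rx(roll)).
In Python, from workcell import bot, viewer gives the robot as it stands.
- The arm moves only by the shell command python3 -m creep 'ROWS' [FORCE]. ROWS is JSON, a list of rows, each an object of numbers: "rx", "ry", "rz": the turn, a rotation vector about the tool's x, y, z in degrees; "tx", "ty", "tz": the shift along the tool's x, y, z in mm; "hand": the closure, from -1 (fully open) to 1 (shut), so that 0 is half open. In form: [{"rx": .., "ry": .., "rz": .., "tx": .., "ty": .., "tz": .., "hand": ..}, ...]. A call has 1 to 8 rows; each row is the pose to reach, as a shift and turn from the pose commanded when the call began, along the tool's axes at that moment; what a row does not reach only later rows make up. A row lasts 1/10 s, in which the tool goes at most 50 mm and 8.59 degrees, less where a joint would pass 70% of its speed; a pose out of reach is approached as far as the arm can. A call with a gripper value outside its range is refused whole. The fingers move at their own pace and stop on an object; FORCE is the grip in N (left out, the last holds). Time passes only in rows, so rows that repeat a pose let the fingers close. It gives the time, the measured TCP pose, the force and the opening at its end, in the units of the state.
- bot.observe(): the state, without advancing time (a new reading comes with each control period).
- viewer.grab_frame(name): name is "scene" or "top"; returns a dict with "pixels" (420x560x3 uint8, blue, green, red), "vertical_fov" (degrees; the focal length in pixels is half the picture's height over the tangent of half this angle, whatever the lens; pixels are square), "cx", "cy" (the principal point, pixels), "rvec" (rotation vector, rad) and "tvec" (3), from world to camera coordinates, as OpenCV has them. Camera axes: x right, y down, z forward; pixel columns grow to the right and rows downward; lengths in m; the calibration is good to about 2 mm. A picture is of the moment at which its call begins. There is no depth.
- bot.job_done(): hands the job in, once; it reports no verdict.
Trained networks look in a picture, given as the dict that the camera call returned (one of the last four; its "shot" number tells which), for a name from the list of things; names that differ only in an ending like _2 or _b are one class to them, and where a whole thing is asked for, a point or a joint stands for the part that bears it (a point fixed in the world has none). Each returns a list of dicts, best first, with "score" (0 to 1); they miss things now and then, are a little off and sometimes report something else, mostly with a low value. They report only what shows in the picture. A call takes as long as a camera call. They do not tell look-alikes from the thing itself.
- viewer.outline_of(target, picture): "mask" (420x560 bool, what is visible of it) and "bbox" ([left, top, right, bottom] in pixels, round what is visible of it).
The state is a dict: "clock": time; "qpos": joint angles; "qd": joint speeds; "joint_efforts": joint torques, N m; "position": TCP position; "tool_rot": TCP orientation; "force": force on the tool from outside, world axes, zero at the start; "moment": the same for the moment, N m; "grip_width": finger opening in m.
Only numpy, scipy, OpenCV 4.12 (cv2) and the standard library are available. Lean on these libraries where they do the work, as an engineer would, in place of code of your own. Each camera call takes 0.05 s, during which the arm holds its last target.

## Working session

There is one attempt and no reset: what is moved stays moved. The work goes in short steps, Python scripts to look and compute and a shell command to move; the robot and the scene stay as the last step left them, time stands still between calls to the robot, and variables do not carry over. Pictures are saved under pics/ and viewed, and the job is handed in when it is done.

```bash
ls; mkdir -p pics; cat > h.py <<'E'
import numpy as np, cv2
from workcell import bot, viewer
def K(p):
    f=210/np.tan(np.radians(p["vertical_fov"])/2)
    return np.array([[f,0,p["cx"]],[0,f,p["cy"]],[0,0,1.]])
def save(p,name): cv2.imwrite("pics/"+name+".png",p["pixels"])
E
python3 - <<'E'
from h import *
print({k:np.round(v,4) if not isinstance(v,dict) else v for k,v in bot.observe().items()})
for n in("scene","top"):
    p=viewer.grab_frame(n); save(p,n+"0")
    print(n,[(k,v) for k,v in p.items() if k!="pixels"])
    for t in("bell_a_tab","hull_tab","rocker"):
        for r in viewer.outline_of(t,p): print(t,r["score"],r["bbox"],r["mask"].sum())
E
```

```text
pics
{'clock': np.float64(0.0), 'qpos': array([ 1.1528,  0.522 , -0.0363,  1.6   ,  0.0212,  1.0211, -0.1128]), 'qd': array([-0.0004, -0.0005, -0.0005,  0.0003, -0.0008, -0.0005, -0.0014]), 'joint_efforts': array([ 5.00000e-04, -9.27114e+01,  1.98040e+00, -3.69927e+01,
        1.81000e-02,  8.00000e-03, -1.00000e-04]), 'position': array([ 0.2129, -0.5872,  0.2015]), 'tool_rot': array([-3.1404e+00,  1.0000e-04,  3.4780e-01]), 'force': array([ 0.6732,  0.3663, -0.4804]), 'moment': array([-0.0111,  0.013 ,  0.0415]), 'grip_width': np.float64(0.0854)}
scene [('vertical_fov', 44.39108535160061), ('cx', 283.57333181730394), ('cy', 210.38441673267374), ('rvec', array([ 2.2080684 ,  1.32595029, -0.41675066])), ('tvec', array([-0.2896101 , -0.33534636,  1.76841189])), ('shot', 1)]
bell_a_tab 0.72 [243.0, 172.0, 266.8, 214.1] 340
hull_tab 0.61 [303.9, 150.0, 323.3, 192.1] 512
hull_tab 0.59 [323.0, 128.5, 348.0, 171.1] 669
hull_tab 0.39 [211.0, 162.1, 382.5, 225.6] 1059
top [('vertical_fov', 44.757929578536114), ('cx', 279.5428886063868), ('cy', 224.76572663735072), ('rvec', array([ 2.13152876, -2.18695522,  0.08932251])), ('tvec', array([0.03774923, 0.61016103, 1.21936765])), ('shot', 2)]
bell_a_tab 0.54 [283.7, 283.6, 303.2, 306.5] 366
bell_a_tab 0.44 [347.7, 155.6, 398.0, 193.6] 511
hull_tab 0.83 [200.7, 275.2, 231.3, 300.6] 625
hull_tab 0.78 [155.8, 286.4, 187.9, 316.5] 695
rocker 0.76 [162.0, 206.4, 377.2, 241.2] 1492
```

View pics/scene0.png

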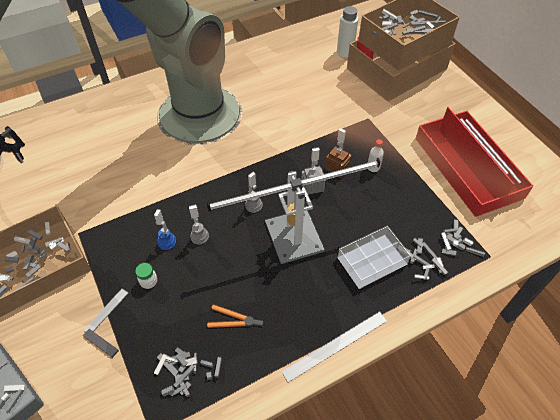

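View pics/top0.png

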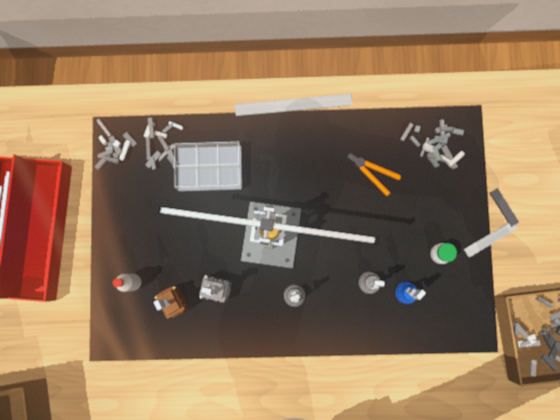

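Top picture: the grey hull block is at (214,288) and the grey bells at (293,295) and (370,283). The look-alikes are the blue bell at (407,292) and the brown hull at (170,302). Only the grey ones fit the description. I'll confirm that in an enlarged crop.

```bash
python3 - <<'E'
from h import *
a=cv2.imread("pics/top0.png")[255:325,145:435]; b=cv2.imread("pics/scene0.png")[120:260,145:395]
cv2.imwrite("pics/c1.png",cv2.resize(a,(790,190),interpolation=cv2.INTER_CUBIC))
cv2.imwrite("pics/c2.png",cv2.resize(b,(800,448),interpolation=cv2.INTER_CUBIC))
cv2.imwrite("pics/c3.png",cv2.resize(cv2.imread("pics/top0.png")[265:315,190:310],(792,330),interpolation=cv2.INTER_CUBIC))
cv2.imwrite("pics/c4.png",cv2.resize(cv2.imread("pics/top0.png")[195:305,150:390],(792,363),interpolation=cv2.INTER_CUBIC))
E
```

```text
(no output)
```

View pics/c1.png

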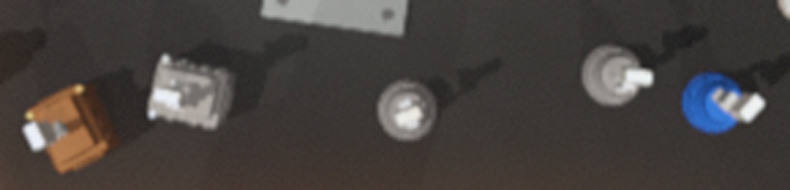

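View pics/c2.png

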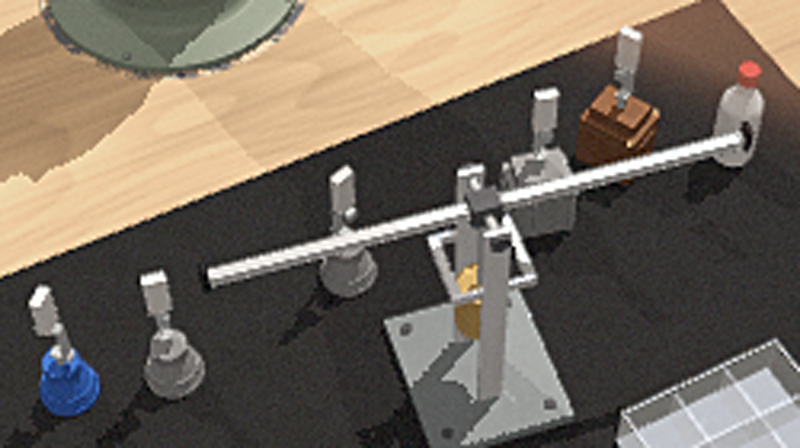

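View pics/c3.png

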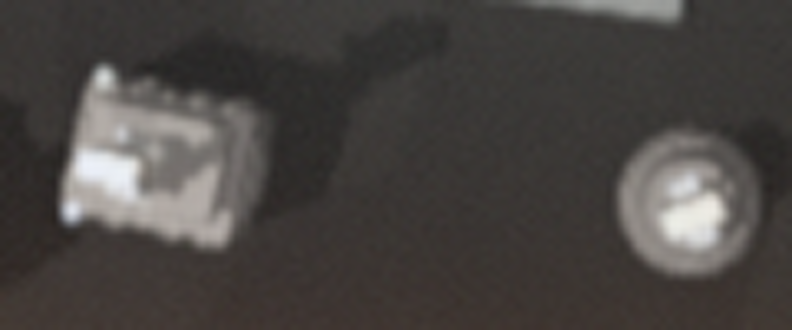

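View pics/c4.png

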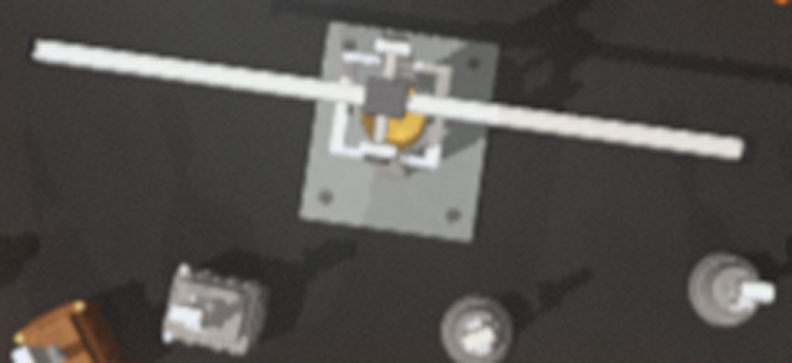

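Confirmed: the targets are the grey hull at top (214,288), the bell at (293,295) and the bell at (370,283). The blue and brown ones stay. Next I'll fit box models to the white tabs and the bar in both views.

```bash
cat > fit.py <<'E'
from h import *
from scipy.optimize import minimize
S=4
def boxpts(c,half,yaw,tilt=0.,roll=None):
    P=np.array([[a,b,d] for a in(-1,1) for b in(-1,1) for d in(-1,1)])*half
    R=cv2.Rodrigues(np.array([0,0,yaw]))[0]@cv2.Rodrigues(np.array([tilt,0,0.]))[0]
    return P@R.T+c
def proj(p,P):
    return cv2.projectPoints(np.asarray(P,float).reshape(-1,1,3),p["rvec"],p["tvec"],K(p),None)[0].reshape(-1,2)
def cover(p,P,roi,d=(0,0)):
    l,t,r,b=roi
    q=proj(p,P)+d
    q=(q-[l,t]+0.5)*S-0.5
    h=cv2.convexHull(q.astype(np.float32)).reshape(-1,2)
    m=np.zeros(((b-t)*S,(r-l)*S),np.float32)
    cv2.fillConvexPoly(m,np.round(h*16).astype(np.int32),1,shift=4)
    return cv2.resize(m,(r-l,b-t),interpolation=cv2.INTER_AREA)
E
python3 - <<'E'
from fit import *
for n in("scene","top"):
    p=viewer.grab_frame(n); save(p,n+"1")
    np.savez("f_"+n,**{k:v for k,v in p.items()})
    g=p["pixels"].min(2)
    rois={"scene":[(241,168,259,200),(187,203,203,235),(308,145,325,172)],"top":[(284,285,304,305),(362,273,388,293),(198,283,226,300)]}[n]
    for r in rois:
        print(n,r)
        for row in g[r[1]:r[3],r[0]:r[2]]: print(" ".join("%3d"%v for v in row))
E
```

```text
scene (241, 168, 259, 200)
 98  35  18  26  38  31  48  43  34  49  46  42  37  44  46  37  41  48
 29  32  40  40  46  44  41  36  47  46  47  49  33  41  38  48  43  41
 49  45  38  42  39  45  48  43  46  40  37  35  38  41  42  41  40  44
 46  40  39  40  41  42  42  46  30  36  26  55  86  36  40  38  43  37
 41  46  36  42  47  45  44  28  38  22  77 177 226 112  29  37  40  45
 51  43  43  42  45  38  42  29  42 113 214 244 252 230  79  38  41  44
 43  41  42  42  45  43  31  46 133 255 240 240 247 176  99  40  41  43
 51  48  37  49  43  39  24 156 252 242 239 246 141 121  91  47  41  45
 40  46  48  47  47  33  25 144 241 246 241 116 112 126  94  43  38  41
 43  43  38  55  39  46  27 105 107 186 109 113 120 131  88  40  42  44
 44  43  45  45  45  41  36 113 127 131 116 118 124 127  94  39  44  40
 50  42  36  39  45  40  32  83 130 130 116 124 122 130 113  43  37  43
 45  48  50  38  38  46  36  74 130 138 120 125 120 126 115  44  46  37
 39  42  38  46  47  38  40  72 131 135 120 121 122 128 116  41  36  43
 44  45  48  50  49  44  36  68 131 130 119 122 124 125 139  43  
[... 10127 characters left out ...]
 166 166 163 143 105 106 106
 46 106 160 167 164 168 166 174 195 204 211 220 199 156 147 151 151 148 137 149 164 167 167 162 131 102 108 107
 49 122 183 191 174 167 161 164 170 177 191 198 190 181 174 166 166 164 158 164 166 166 169 161 120  99 108 104
 49 136 208 211 178 164 159 162 164 167 172 167 166 173 174 168 167 166 166 166 167 168 166 156 114 114 118 101
 46 126 196 192 149 128 128 139 157 167 163 158 160 167 169 161 163 163 163 162 166 166 164 147 125 143 143 108
 40  88 139 134  95  78  79 103 132 147 139 132 144 158 159 159 163 163 164 158 161 159 157 146 143 159 151 104
 36  49  69  66  56  51  56  70  90 101  95  87 101 118 122 133 148 159 166 159 158 160 162 160 161 164 144  95
```

```bash
cat > meas.py <<'E'
from fit import *
def load(n): 
    z=np.load("f_%s.npz"%n); return {k:z[k] for k in z.files}
def fittab(fs,ft,x0,z0,rs,rt,lo=70,hi=110):
    gs=fs["pixels"].min(2).astype(float); gt=ft["pixels"].min(2).astype(float)
    best=None
    Ts=np.clip((gs[rs[1]:rs[3],rs[0]:rs[2]]-lo)/(hi-lo),0,1)
    Tt=np.clip((gt[rt[1]:rt[3],rt[0]:rt[2]]-165)/40,0,1)
    def c(v):
        P=boxpts([v[0],v[1],z0],[.005,.01,.022],v[2]*10)
        return ((cover(fs,P,rs,v[3:5]*1000)-Ts)**2).sum()+((cover(ft,P,rt)-Tt)**2).sum()+0.1*((v[3:5]*1000)**2).sum()
    for yaw in np.arange(-.4,.41,.1):
        v0=np.array([x0[0],x0[1],yaw/10,0,0])
        r=minimize(c,v0,method="Nelder-Mead",options=dict(initial_simplex=np.vstack([v0]+[v0+np.eye(5)[i]*[.006,.006,.008,.001,.001][i] for i in range(5)]),maxiter=400))
        if best is None or r.fun<best.fun: best=r
        print("   yaw0 %.1f -> %.3f cost %.2f"%(yaw,r.x[2]*10,r.fun))
    v=best.x; return v[0],v[1],v[2]*10,v[3]*1000,v[4]*1000,best.fun
E
python3 - <<'E'
from meas import *
fs,ft=load("scene"),load("top")
def ray(p,uv,z):
    R=cv2.Rodrigues(p["rvec"])[0]; C=-R.T@p["tvec"]
    u=cv2.undistortPoints(np.array([[uv]],float),K(p),None)[0,0]; d=R.T@[u[0],u[1],1]
    return C+d*(z-C[2])/d[2]
for n,z,rs,rt,uv in [("mid",.126,(241,170,259,186),(284,285,304,305),(293.5,297)),("right",.126,(186,202,203,217),(362,273,388,291),(377,284)),("hull",.151,(308,145,325,160),(198,283,226,297),(205,291))]:
    x0=ray(ft,uv,z)
    print(n,x0[:2],ray(fs,((rs[0]+rs[2])/2,(rs[1]+rs[3])/2+3),z)[:2]); print(np.round(fittab(fs,ft,x0,z,rs,rt),4))
E
```

```text
mid [ 0.43827772 -0.00684645] [ 0.44511569 -0.01669885]
   yaw0 -0.4 -> -0.373 cost 26.90
   yaw0 -0.3 -> -0.294 cost 26.75
   yaw0 -0.2 -> -0.239 cost 26.57
   yaw0 -0.1 -> -0.122 cost 26.44
   yaw0 -0.0 -> -0.027 cost 24.96
   yaw0 0.1 -> 0.134 cost 23.50
   yaw0 0.2 -> 0.253 cost 22.11
   yaw0 0.3 -> 0.330 cost 21.49
   yaw0 0.4 -> 0.419 cost 21.12
[ 4.36700e-01 -9.00000e-03  4.19400e-01  6.31000e-01  1.10160e+00
  2.11221e+01]
right [ 0.4625772  -0.19380667] [ 0.47271517 -0.19439942]
   yaw0 -0.4 -> -0.005 cost 24.11
   yaw0 -0.3 -> -0.234 cost 30.07
   yaw0 -0.2 -> -0.132 cost 26.63
   yaw0 -0.1 -> -0.131 cost 26.12
   yaw0 -0.0 -> 0.027 cost 24.36
   yaw0 0.1 -> 0.087 cost 25.13
   yaw0 0.2 -> 0.214 cost 24.28
   yaw0 0.3 -> 0.336 cost 23.23
   yaw0 0.4 -> 0.346 cost 23.16
[ 0.4625 -0.1946  0.3458  0.5203  1.2475 23.1554]
hull [0.45690528 0.18705014] [0.46849199 0.1824748 ]
   yaw0 -0.4 -> -0.406 cost 18.73
   yaw0 -0.3 -> -0.247 cost 22.99
   yaw0 -0.2 -> -0.270 cost 22.41
   yaw0 -0.1 -> -0.182 cost 24.88
   yaw0 -0.0 -> -0.015 cost 29.36
   yaw0 0.1 -> 0.061 cost 35.27
   yaw0 0.2 -> 0.226 cost 38.24
   yaw0 0.3 -> -0.390 cost 20.48
   yaw0 0.4 -> -0.422 cost 18.34
[ 0.4566  0.1834 -0.4217  0.2649  1.228  18.3448]
```

```bash
cat >> meas.py <<'E'
def render(p,P8,roi,d,bg,side,top):
    # P8 order: index 4a+2b+d
    m=bg+(side-bg)*cover(p,P8,roi,d)
    t=cover(p,P8[[1,3,5,7]],roi,d)
    return m*(1-t)+top*t
def fit1(p,roi,x0,z0,side=128,top=250,bg=45,yaws=np.arange(-.4,.41,.1),show=True):
    g=p["pixels"].min(2).astype(float)[roi[1]:roi[3],roi[0]:roi[2]]
    def c(v):
        P=boxpts([v[0]/100+x0[0],v[1]/100+x0[1],z0],[.005,.01,.022],v[2])
        return (((render(p,P,roi,(0,0),bg,side,top)-g)/100)**2).mean()*100
    out=[]
    for yaw in yaws:
        v0=np.array([0,0,yaw]); 
        r=minimize(c,v0,method="Nelder-Mead",options=dict(initial_simplex=np.vstack([v0,v0+[.6,0,0],v0+[0,.6,0],v0+[0,0,.15]]),maxiter=400))
        r=minimize(c,r.x,method="Nelder-Mead",options=dict(initial_simplex=np.vstack([r.x,r.x+[.2,0,0],r.x+[0,.2,0],r.x+[0,0,.1]]),maxiter=400))
        out.append((r.fun,x0[0]+r.x[0]/100,x0[1]+r.x[1]/100,r.x[2]))
    out.sort(); return out
E
python3 - <<'E'
from meas import *
fs,ft=load("scene"),load("top")
for n,z,rs,x0,side in [("mid",.126,(241,169,259,185),(.438,-.008),122),("right",.126,(186,203,203,217),(.465,-.194),131),("hull",.151,(308,145,325,160),(.459,.185),132)]:
    for o in fit1(fs,rs,x0,z,side)[:3]: print(n,np.round(o,4))
for n,z,rt,x0 in [("right",.126,(374,276,388,293),(.465,-.194)),("hull",.151,(196,283,214,293),(.459,.185))]:
    for o in fit1(ft,rt,x0,z,215,235)[:3]: print("top",n,np.round(o,4))
E
```

```text
mid [ 1.3848  0.4419 -0.0101  0.4469]
mid [ 1.4329  0.4418 -0.0101  0.4297]
mid [ 1.5353  0.4414 -0.0096  0.3681]
right [ 1.9107  0.4683 -0.1954 -0.1966]
right [ 1.9107  0.4683 -0.1954 -0.1978]
right [ 1.9294  0.4682 -0.1953 -0.2078]
hull [ 1.8711  0.4624  0.1808 -0.2297]
hull [ 1.902   0.4623  0.1809 -0.2317]
hull [ 1.905   0.4622  0.1809 -0.2301]
top right [18.3577  0.4629 -0.1945  0.4458]
top right [18.3671  0.4629 -0.1944  0.4414]
top right [18.3813  0.462  -0.1944  0.6054]
top hull [34.7436  0.4641  0.1855  1.4297]
top hull [39.8397  0.46    0.1832 -0.0409]
top hull [39.8491  0.46    0.1832 -0.0417]
```

```bash
cat >> meas.py <<'E'
def barpts(mid,yaw,tilt,L=.22):
    return boxpts(np.array(mid),[.005,L,.005],yaw,tilt)
def axis_line(p,lo=150):
    """axis of bright bar: mask from network, edges by threshold -> centre line points"""
E
python3 - <<'E'
from meas import *
fs,ft=load("scene"),load("top")
x0=None
def mk(p,rois): 
    return [(p,r,np.clip((p["pixels"].min(2).astype(float)[r[1]:r[3],r[0]:r[2]]-130)/80,0,1)) for r in rois]
obs_t=mk(ft,[(155,203,240,228),(300,225,385,250)]); obs_s=mk(fs,[(205,186,280,212),(322,160,386,188)])
def cost(v,obs,z=.24):
    P=barpts([.57+v[0]/100,-.0+v[1]/100,z],v[2],v[3] if len(v)>3 else 0,.216)
    return sum(((cover(p,P,r)-T)**2).sum() for p,r,T in obs)
from itertools import product
for nm,obs in(("top",obs_t),("scene",obs_s),("both",obs_t+obs_s)):
    best=min((minimize(cost,v0:=np.array([a,b,y,0.]),args=(obs,),method="Nelder-Mead",options=dict(initial_simplex=np.vstack([v0,v0+[.5,0,0,0],v0+[0,.5,0,0],v0+[0,0,.05,0],v0+[0,0,0,.03]]),maxiter=500)) for a,b,y in product((-1,0,1),(0,1),(-.1,-.05))),key=lambda r:r.fun)
    print(nm,.57+best.x[0]/100,best.x[1]/100,best.x[2:],best.fun)
E
```

```text
top 0.5901741700103807 0.042361740174610724 [-0.12228009  0.4364493 ] 83.2203125
scene 0.5816942337357393 0.015018485901799737 [-0.1793031   0.01168602] 319.009375
both 0.5835374706767905 0.0038644347579821535 [-0.16930459 -0.00368288] 509.225
```

```bash
cat >> meas.py <<'E'
def ray(p,uv,z):
    R=cv2.Rodrigues(p["rvec"])[0]; C=-R.T@p["tvec"]
    u=cv2.undistortPoints(np.array([[uv]],float),K(p),None)[0,0]; d=R.T@[u[0],u[1],1]
    return C+d*(z-C[2])/d[2]
E
python3 - <<'E'
from meas import *
fs,ft=load("scene"),load("top")
for p,l,r in((ft,(162,210.5),(374.3,240)),(fs,(379,163.5),(211,206))):
    L,R=ray(p,l,.24),ray(p,r,.24); d=L-R
    print(L,R,np.linalg.norm(d),np.arctan2(-d[0],d[1]),(L+R)/2)
cv2.imwrite("pics/e1.png",np.hstack([cv2.resize(q[b:b+40,a:a+60],(396,264),interpolation=0) for q,a,b in((ft["pixels"],150,190),(ft["pixels"],330,215))]))
cv2.imwrite("pics/e2.png",np.hstack([cv2.resize(q[b:b+40,a:a+60],(396,264),interpolation=0) for q,a,b in((fs["pixels"],340,145),(fs["pixels"],195,185))]))
E
```

```text
[0.62542491 0.25934014 0.24      ] [ 0.5532689  -0.17313493  0.24      ] 0.43845316523512784 -0.16532151884644544 [0.5893469  0.04310261 0.24      ]
[0.63312229 0.26653191 0.24      ] [ 0.55551204 -0.16921458  0.24      ] 0.44260405610366044 -0.17626039950612063 [0.59431717 0.04865867 0.24      ]
```

View pics/e1.png

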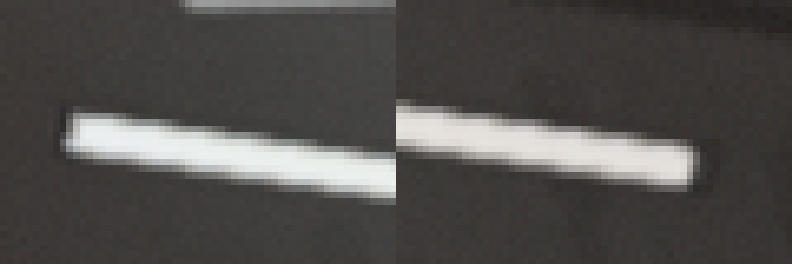

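View pics/e2.png

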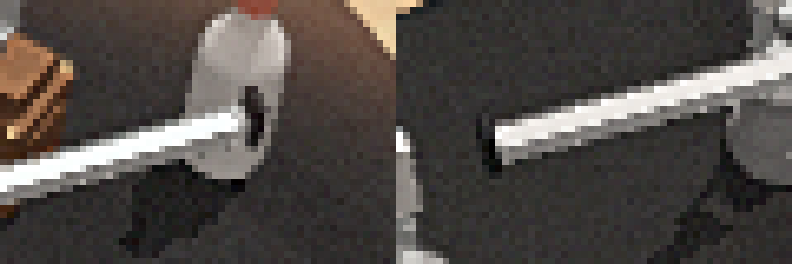

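```bash
cat > go.py <<'E'
import sys
from h import *
from scipy.spatial.transform import Rotation as Ro
def go(x,y,z,yawdeg):
    o=bot.observe(); R0=Ro.from_euler("xyz",o["tool_rot"]); 
    R1=Ro.from_euler("xyz",[np.pi,0,np.radians(yawdeg)])
    t=R0.inv().apply(np.array([x,y,z])-o["position"])*1000
    r=np.degrees((R0.inv()*R1).as_rotvec())
    print("t",np.round(t,1),"r",np.round(r,1),"clock",round(float(o["clock"]),2))
    print("pos",np.round(o["position"],4),"rot",np.round(np.degrees(o["tool_rot"]),2),"F",np.round(o["force"],2),"w",round(float(o["grip_width"]),4),"q",np.round(o["qpos"],2))
if __name__=="__main__": go(*map(float,sys.argv[1:5]))
E
python3 go.py .4395 -.0095 .25 110
```

```text
t [ 410.  -466.3  -47.9] r [ -0.   -0.  -90.1] clock 0.5
pos [ 0.213  -0.5876  0.2021] rot [-180.      0.     19.92] F [-1.14  0.53 -0.41] w 0.0851 q [ 1.15  0.52 -0.04  1.6   0.02  1.02 -0.11]
```

```bash
python3 -m creep '[{"tx":100,"ty":-115,"tz":-48,"rz":-22,"hand":-0.2},{"tx":200,"ty":-230,"tz":-48,"rz":-45,"hand":-0.2},{"tx":300,"ty":-340,"tz":-48,"rz":-66,"hand":-0.2},{"tx":410,"ty":-466,"tz":-48,"rz":-90,"hand":-0.2},{"tx":410,"ty":-466,"tz":-48,"rz":-90,"hand":-0.2},{"tx":410,"ty":-466,"tz":-48,"rz":-90,"hand":-0.2},{"tx":410,"ty":-466,"tz":-48,"rz":-90,"hand":-0.2},{"tx":410,"ty":-466,"tz":-48,"rz":-90,"hand":-0.2}]' 40; python3 go.py .4395 -.0095 .25 110
```

```text
t [ 410.  -466.3  -47.9] r [ -0.   -0.  -90.1] clock 0.5
pos [ 0.213  -0.5876  0.2021] rot [-180.      0.     19.92] F [-1.14  0.53 -0.41] w 0.0851 q [ 1.15  0.52 -0.04  1.6   0.02  1.02 -0.11]schema error: expected keys rx, ry, rz, tx, ty, tz, hand
```

Every row needs all the keys.

```bash
python3 -m creep '[{"rx":0,"ry":0,"rz":-22,"tx":100,"ty":-115,"tz":-48,"hand":-0.2},{"rx":0,"ry":0,"rz":-45,"tx":200,"ty":-230,"tz":-48,"hand":-0.2},{"rx":0,"ry":0,"rz":-66,"tx":300,"ty":-340,"tz":-48,"hand":-0.2},{"rx":0,"ry":0,"rz":-90,"tx":410,"ty":-466,"tz":-48,"hand":-0.2},{"rx":0,"ry":0,"rz":-90,"tx":410,"ty":-466,"tz":-48,"hand":-0.2},{"rx":0,"ry":0,"rz":-90,"tx":410,"ty":-466,"tz":-48,"hand":-0.2},{"rx":0,"ry":0,"rz":-90,"tx":410,"ty":-466,"tz":-48,"hand":-0.2},{"rx":0,"ry":0,"rz":-90,"tx":410,"ty":-466,"tz":-48,"hand":-0.2}]' 40; python3 go.py .4395 -.0095 .25 110
```

```text
clock: 1.3
position: [0.3581, -0.2163, 0.2397]
tool_rot: [3.141, 0.001, 1.554]
force: [1.4, -0.2, 0.1]
grip_width: 0.0512
t [208.1  77.9 -10.4] r [  0.    0.1 -21. ] clock 1.3
pos [ 0.3581 -0.2163  0.2397] rot [1.7997e+02 5.0000e-02 8.9020e+01] F [ 1.36 -0.18  0.09] w 0.0512 q [ 0.82  0.16 -0.47  2.04  0.09  0.95  0.29]
```

```bash
python3 -m creep '[{"rx":0,"ry":0,"rz":-7,"tx":50,"ty":19,"tz":-10,"hand":-0.2},{"rx":0,"ry":0,"rz":-14,"tx":100,"ty":38,"tz":-10,"hand":-0.2},{"rx":0,"ry":0,"rz":-21,"tx":150,"ty":57,"tz":-10,"hand":-0.2},{"rx":0,"ry":0,"rz":-21,"tx":208,"ty":78,"tz":-10,"hand":-0.2},{"rx":0,"ry":0,"rz":-21,"tx":208,"ty":78,"tz":-10,"hand":-0.2},{"rx":0,"ry":0,"rz":-21,"tx":208,"ty":78,"tz":-10,"hand":-0.2}]' 40; python3 go.py .4395 -.0095 .25 110; python3 - <<'E'
from h import *
for n in("scene","top"):
    p=viewer.grab_frame(n); save(p,n+"2")
E
```

```text
clock: 1.9
position: [0.4414, -0.0086, 0.2495]
tool_rot: [3.14, -0.001, 1.919]
force: [-0.9, -0.0, -0.6]
grip_width: 0.051
t [-0.2 -2.1 -0.5] r [ 0.1 -0.1 -0.1] clock 1.9
pos [ 0.4414 -0.0086  0.2495] rot [ 1.7993e+02 -5.0000e-02  1.0995e+02] F [-0.85 -0.03 -0.59] w 0.051 q [ 0.47  0.22 -0.68  1.97  0.16  1.    0.07]
```

View pics/scene2.png

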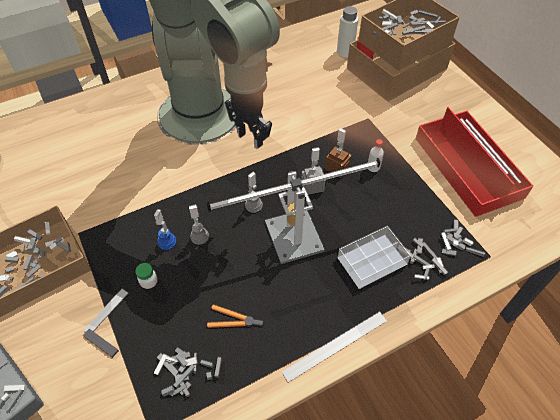

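View pics/top2.png

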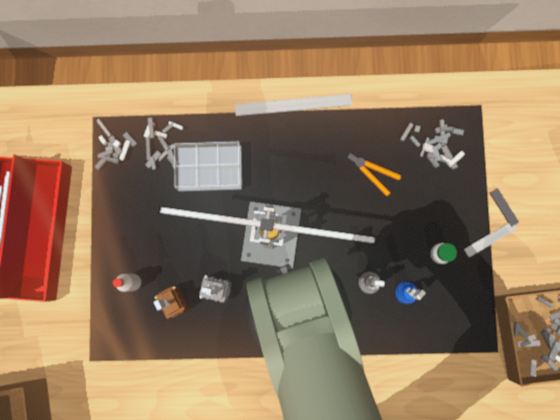

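Scene: the fingers at about (262,135) are above the tab at (252,180). Top: the arm hides the bell. I'll project the TCP to check the calibration, then go down to a hover pose.

```bash
python3 - <<'E'
from fit import *
p=viewer.grab_frame("scene"); o=bot.observe(); R=cv2.Rodrigues(np.zeros(3))
from scipy.spatial.transform import Rotation as Ro
R=Ro.from_euler("xyz",o["tool_rot"]).as_matrix()
P=[o["position"]+R@np.array([0,s*(o["grip_width"]/2),-0.005]) for s in(-1,0,1)]+[[.4395,-.0095,.148]]
q=proj(p,P); print(q)
im=p["pixels"][80:200,200:320]; im=cv2.resize(im,None,fx=5,fy=5,interpolation=cv2.INTER_CUBIC)
for u in q: cv2.drawMarker(im,tuple(int(v) for v in (u-[200,80]+.5)*5),(0,0,255),0,15)
cv2.imwrite("pics/g1.png",im)
E
```

```text
[[241.29764045 143.13254209]
 [248.31878969 148.07652885]
 [255.44497415 153.09447681]
 [251.08194528 173.64750826]]
```

View pics/g1.png

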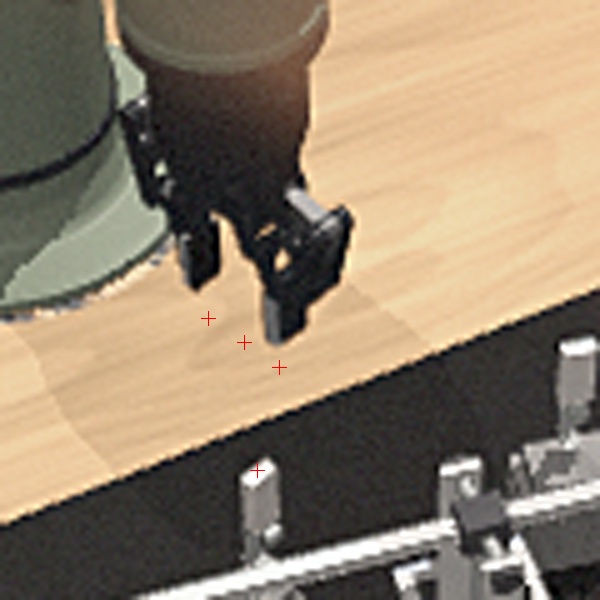

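```bash
python3 -m creep '[{"rx":0,"ry":0,"rz":0,"tx":0,"ty":-2,"tz":45,"hand":-0.2},{"rx":0,"ry":0,"rz":0,"tx":0,"ty":-2,"tz":85,"hand":-0.2},{"rx":0,"ry":0,"rz":0,"tx":0,"ty":-2,"tz":85,"hand":-0.2}]' 40; python3 - <<'E'
from fit import *
p=viewer.grab_frame("scene"); o=bot.observe()
im=p["pixels"][100:200,200:320]; im=cv2.resize(im,None,fx=6,fy=6,interpolation=cv2.INTER_CUBIC)
cv2.imwrite("pics/g2.png",im); print(o["position"])
E
```

```text
clock: 2.35
position: [0.4359, -0.0138, 0.1611]
tool_rot: [-3.136, -0.002, 1.913]
force: [-0.8, 0.7, 1.2]
grip_width: 0.0514
[ 0.43740117 -0.01331461  0.16362593]
```

View pics/g2.png

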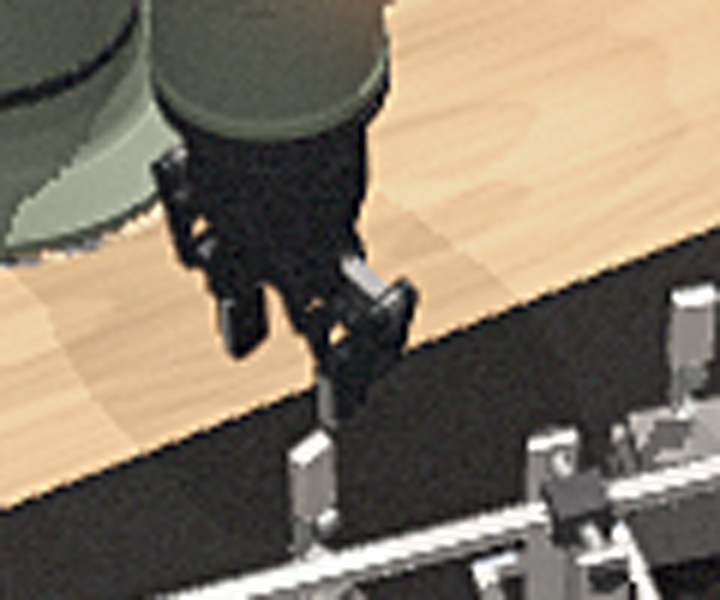

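```bash
python3 -m creep '[{"rx":0,"ry":0,"rz":0,"tx":0,"ty":0,"tz":0,"hand":-0.2},{"rx":0,"ry":0,"rz":0,"tx":0,"ty":0,"tz":0,"hand":-0.2}]' 40;  python3 go.py .4395 -.0095 .113 110
```

```text
clock: 2.6
position: [0.4396, -0.0129, 0.1661]
tool_rot: [3.139, 0.001, 1.913]
force: [0.1, 1.1, 0.4]
grip_width: 0.0511
t [ 3.3  0.9 53.1] r [ 0.1  0.1 -0.4] clock 2.6
pos [ 0.4396 -0.0129  0.1661] rot [1.7987e+02 7.0000e-02 1.0963e+02] F [0.05 1.07 0.36] w 0.0511 q [ 0.42  0.33 -0.64  2.08  0.28  0.81 -0.04]
```

```bash
python3 -m creep '[{"rx":0,"ry":0,"rz":0,"tx":5,"ty":1,"tz":20,"hand":-0.2},{"rx":0,"ry":0,"rz":0,"tx":5,"ty":1,"tz":40,"hand":-0.2},{"rx":0,"ry":0,"rz":0,"tx":5,"ty":1,"tz":53,"hand":-0.2},{"rx":0,"ry":0,"rz":0,"tx":5,"ty":1,"tz":53,"hand":-0.2}]' 40; python3 - <<'E'
from fit import *
p=viewer.grab_frame("scene"); o=bot.observe()
im=p["pixels"][120:220,200:320]; im=cv2.resize(im,None,fx=6,fy=6,interpolation=cv2.INTER_CUBIC)
cv2.imwrite("pics/g3.png",im); print(o["position"])
E
```

```text
clock: 3.0
position: [0.4377, -0.0077, 0.111]
tool_rot: [-3.141, -0.0, 1.914]
force: [-0.1, 0.3, 0.1]
grip_width: 0.051
[ 0.43802184 -0.00758944  0.11165389]
```

View pics/g3.png

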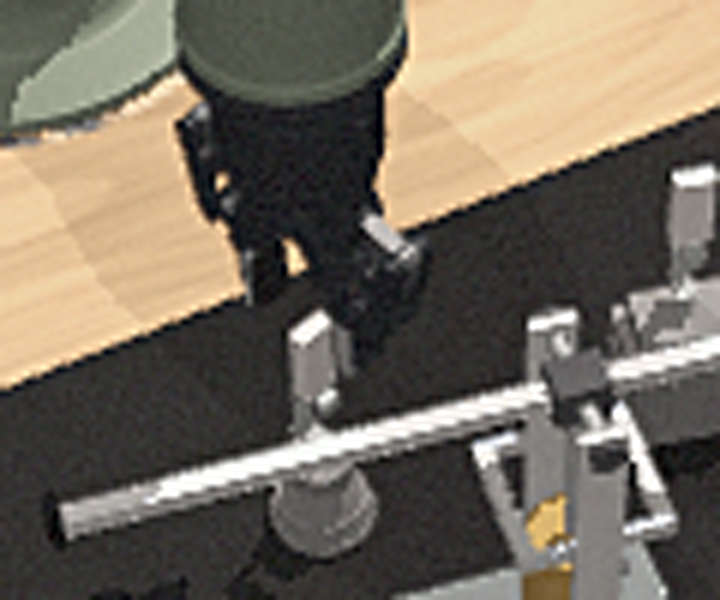

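```bash
python3 -m creep '[{"rx":0,"ry":0,"rz":0,"tx":0,"ty":0,"tz":1,"hand":0.3},{"rx":0,"ry":0,"rz":0,"tx":0,"ty":0,"tz":1,"hand":0.6},{"rx":0,"ry":0,"rz":0,"tx":0,"ty":0,"tz":1,"hand":1},{"rx":0,"ry":0,"rz":0,"tx":0,"ty":0,"tz":1,"hand":1},{"rx":0,"ry":0,"rz":0,"tx":0,"ty":0,"tz":1,"hand":1},{"rx":0,"ry":0,"rz":0,"tx":0,"ty":0,"tz":1,"hand":1}]' 40; python3 - <<'E'
from fit import *
p=viewer.grab_frame("scene"); o=bot.observe()
im=p["pixels"][120:220,200:320]; im=cv2.resize(im,None,fx=6,fy=6,interpolation=cv2.INTER_CUBIC)
cv2.imwrite("pics/g4.png",im); print(o["position"],o["force"])
E
```

```text
clock: 3.65
position: [0.4386, -0.0074, 0.1109]
tool_rot: [3.14, 0.0, 1.914]
force: [1.1, 0.9, 7.3]
grip_width: 0.0085
[ 0.43857762 -0.00742926  0.11088869] [ 0.60560151 -0.57960662  7.10099625]
```

View pics/g4.png

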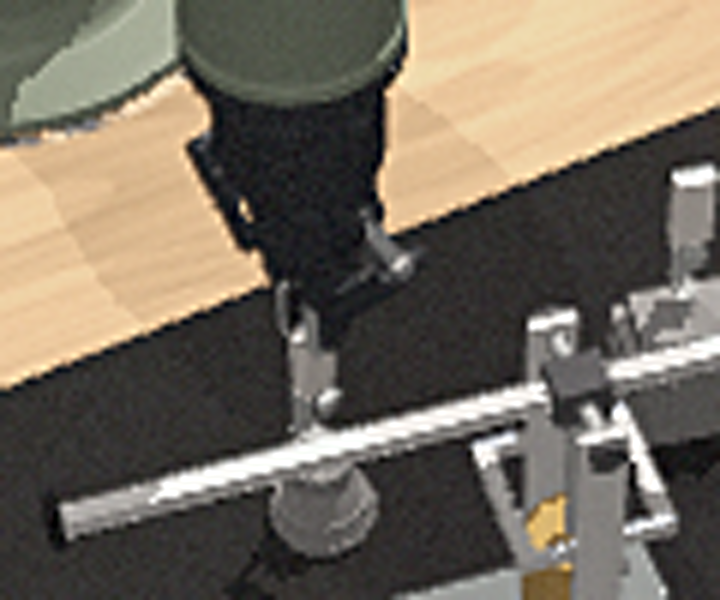

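```bash
python3 -m creep '[{"rx":0,"ry":0,"rz":0,"tx":0,"ty":0,"tz":-10,"hand":1},{"rx":0,"ry":0,"rz":0,"tx":0,"ty":0,"tz":-40,"hand":1},{"rx":0,"ry":0,"rz":0,"tx":0,"ty":0,"tz":-80,"hand":1},{"rx":0,"ry":0,"rz":0,"tx":0,"ty":0,"tz":-120,"hand":1},{"rx":0,"ry":0,"rz":0,"tx":0,"ty":0,"tz":-160,"hand":1},{"rx":0,"ry":0,"rz":0,"tx":0,"ty":0,"tz":-160,"hand":1},{"rx":0,"ry":0,"rz":0,"tx":0,"ty":0,"tz":-160,"hand":1}]' 40; python3 - <<'E'
from fit import *
p=viewer.grab_frame("scene"); o=bot.observe()
save(p,"scene5"); np.savez("f_scene5",**p)
im=p["pixels"][70:220,180:380]; im=cv2.resize(im,None,fx=4,fy=4,interpolation=cv2.INTER_CUBIC)
cv2.imwrite("pics/g5.png",im); print(o["position"],o["force"])
E
# target: bar point d=-70, hanger 45mm short of bar
python3 - <<'E'
import numpy as np
m=np.array([.5915,.0455]);xb=np.array([.985,-.17]);yb=np.array([.17,.985])
for d in(-70,-145,100): print(d,m+yb*d/1000,m+yb*d/1000-.04*xb)
E
python3 go.py .5402 -.0167 .271 80.2
```

```text
clock: 4.4
position: [0.4379, -0.0076, 0.2713]
tool_rot: [3.14, 0.001, 1.914]
force: [0.6, -0.5, -2.1]
grip_width: 0.0087
[ 0.43744262 -0.00768069  0.27030357] [-0.50494535  0.05481859 -1.21575883]
-70 [ 0.5796  -0.02345] [ 0.5402  -0.01665]
-145 [ 0.56685  -0.097325] [ 0.52745  -0.090525]
100 [0.6085 0.144 ] [0.5691 0.1508]
t [-43.1  93.7  -0.7] r [-0.   0.  29.5] clock 4.45
pos [ 0.4374 -0.0077  0.2703] rot [-1.7998e+02  1.0000e-02  1.0967e+02] F [-0.5   0.05 -1.22] w 0.0085 q [ 0.49  0.19 -0.7   1.95  0.14  1.05  0.08]
```

View pics/g5.png

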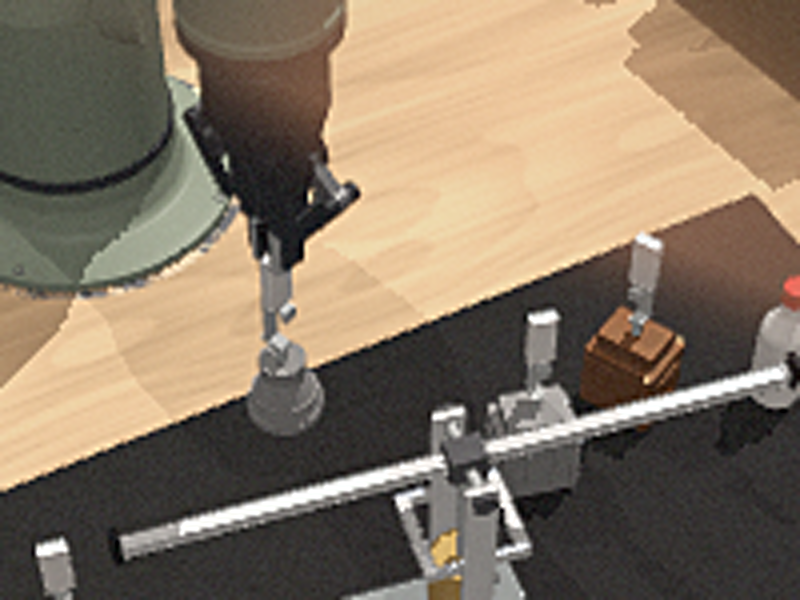

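```bash
python3 -m creep '[{"rx":0,"ry":0,"rz":8,"tx":-11,"ty":24,"tz":-1,"hand":1},{"rx":0,"ry":0,"rz":16,"tx":-22,"ty":47,"tz":-1,"hand":1},{"rx":0,"ry":0,"rz":23,"tx":-32,"ty":70,"tz":-1,"hand":1},{"rx":0,"ry":0,"rz":29.5,"tx":-43,"ty":94,"tz":-1,"hand":1},{"rx":0,"ry":0,"rz":29.5,"tx":-43,"ty":94,"tz":-1,"hand":1},{"rx":0,"ry":0,"rz":29.5,"tx":-43,"ty":94,"tz":-1,"hand":1},{"rx":0,"ry":0,"rz":29.5,"tx":-43,"ty":94,"tz":-1,"hand":1}]' 40;python3 go.py .5402 -.0167 .271 80.2; python3 - <<'E'
from fit import *
for n in("scene","top"):
    p=viewer.grab_frame(n); o=bot.observe()
    a,b=(190,100) if n=="scene" else (200,170)
    im=p["pixels"][b:b+120,a:a+150]; im=cv2.resize(im,None,fx=5,fy=5,interpolation=cv2.INTER_CUBIC)
    cv2.imwrite("pics/g6%s.png"%n,im)
E
```

```text
clock: 5.15
position: [0.54, -0.0162, 0.2707]
tool_rot: [-3.14, 0.0, 1.401]
force: [-0.2, -0.1, -0.3]
grip_width: 0.0084
t [-0.5  0.3 -0.3] r [-0.1  0.   0.1] clock 5.15
pos [ 0.54   -0.0162  0.2707] rot [-1.7991e+02  1.0000e-02  8.0270e+01] F [-0.24 -0.05 -0.35] w 0.0084 q [ 0.36  0.36 -0.57  1.72  0.21  1.13 -0.45]
```

View pics/g6scene.png

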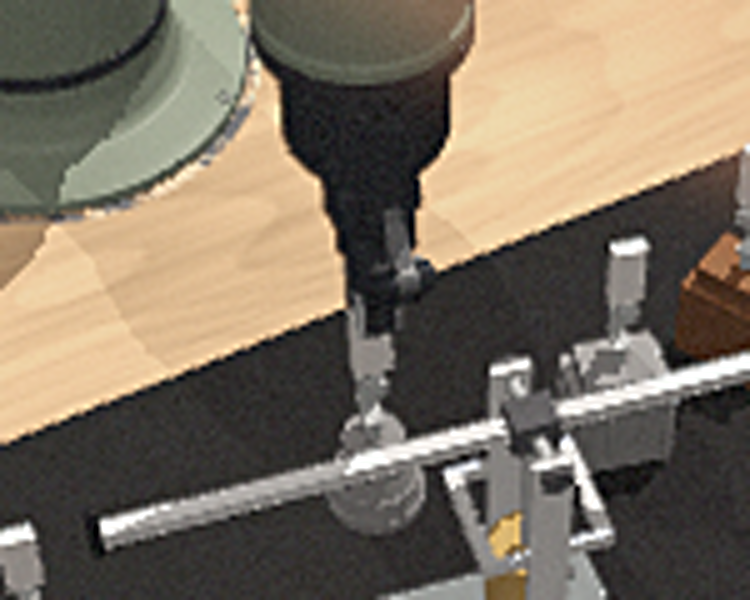

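View pics/g6top.png

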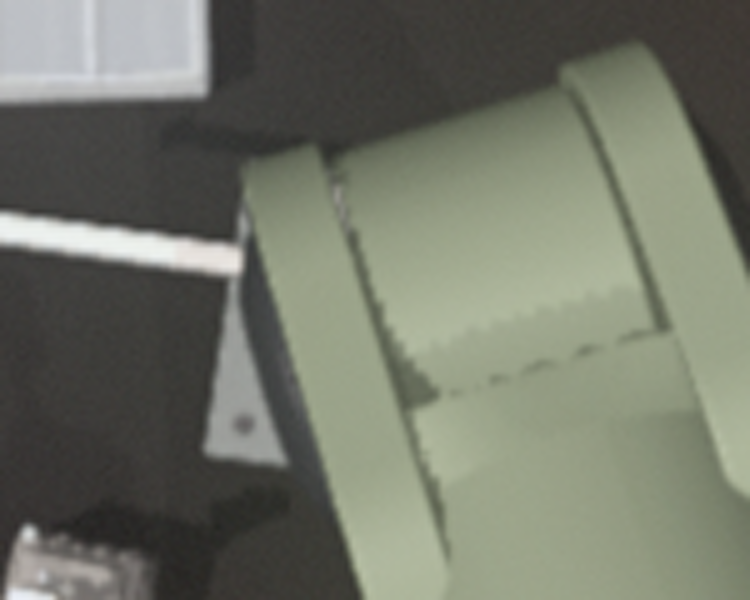

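```bash
python3 -m creep '[{"rx":0,"ry":0,"rz":0,"tx":0,"ty":16,"tz":0,"hand":1},{"rx":0,"ry":0,"rz":0,"tx":0,"ty":32,"tz":0,"hand":1},{"rx":0,"ry":0,"rz":0,"tx":0,"ty":32,"tz":0,"hand":1},{"rx":0,"ry":0,"rz":0,"tx":0,"ty":32,"tz":0,"hand":1},{"rx":0,"ry":0,"rz":0,"tx":0,"ty":32,"tz":0,"hand":1}]' 40;python3 go.py .5402 -.0167 .271 80.2; python3 - <<'E'
from fit import *
p=viewer.grab_frame("scene"); o=bot.observe(); np.savez("f_scene6",**p)
a,b=(210,120)
im=p["pixels"][b:b+100,a:a+120]; im=cv2.resize(im,None,fx=6,fy=6,interpolation=cv2.INTER_CUBIC)
cv2.imwrite("pics/g7.png",im)
E
```

```text
clock: 5.75
position: [0.5718, -0.0218, 0.2714]
tool_rot: [-3.141, 0.0, 1.4]
force: [-1.5, 0.1, -0.8]
grip_width: 0.0084
t [ -0.4 -32.    0.4] r [-0.  0. -0.] clock 5.75
pos [ 0.5718 -0.0218  0.2714] rot [-1.7999e+02  1.0000e-02  8.0200e+01] F [-1.49  0.09 -0.84] w 0.0084 q [ 0.34  0.42 -0.56  1.64  0.24  1.16 -0.45]
```

View pics/g7.png

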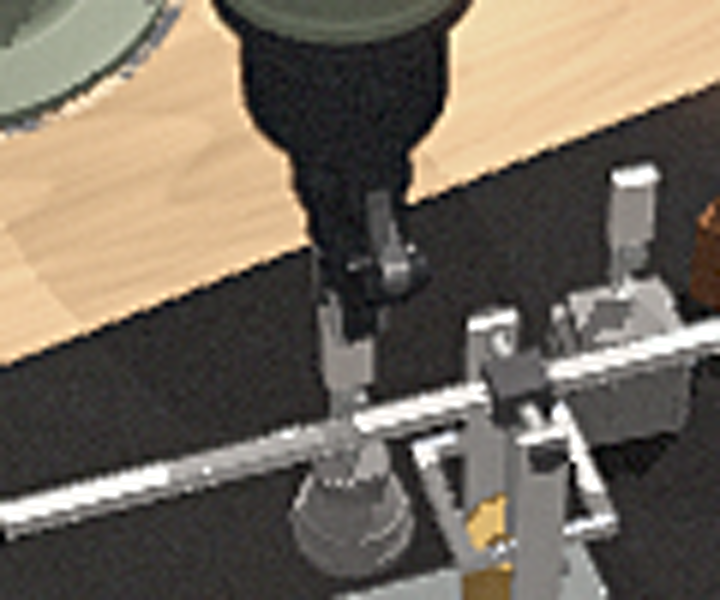

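Scene crop: the lip already overlaps the bar at (340,425), and the bell hangs below it. Next I'll creep forward to feel for spine contact.

```bash
python3 -m creep '[{"rx":0,"ry":0,"rz":0,"tx":0,"ty":2,"tz":0,"hand":1},{"rx":0,"ry":0,"rz":0,"tx":0,"ty":4,"tz":0,"hand":1},{"rx":0,"ry":0,"rz":0,"tx":0,"ty":6,"tz":0,"hand":1},{"rx":0,"ry":0,"rz":0,"tx":0,"ty":6,"tz":0,"hand":1}]'; python3 -m creep '[{"rx":0,"ry":0,"rz":0,"tx":0,"ty":2,"tz":0,"hand":1},{"rx":0,"ry":0,"rz":0,"tx":0,"ty":2,"tz":0,"hand":1}]'
```

```text
clock: 6.2
position: [0.5785, -0.0229, 0.2712]
tool_rot: [-3.142, -0.0, 1.399]
force: [-1.9, 0.1, -1.3]
grip_width: 0.0084
clock: 6.4
position: [0.5804, -0.0232, 0.2712]
tool_rot: [-3.142, -0.0, 1.399]
force: [0.4, -0.8, -0.5]
grip_width: 0.0086
```

```bash
python3 -m creep '[{"rx":0,"ry":0,"rz":0,"tx":0,"ty":2,"tz":0,"hand":1},{"rx":0,"ry":0,"rz":0,"tx":0,"ty":2,"tz":0,"hand":1}]'
```

```text
clock: 6.6
position: [0.5823, -0.0235, 0.2712]
tool_rot: [-3.141, -0.0, 1.399]
force: [-0.8, 0.7, 0.1]
grip_width: 0.0081
```

```bash
python3 -m creep '[{"rx":0,"ry":0,"rz":0,"tx":0,"ty":1,"tz":0,"hand":1},{"rx":0,"ry":0,"rz":0,"tx":0,"ty":2,"tz":0,"hand":1},{"rx":0,"ry":0,"rz":0,"tx":0,"ty":2,"tz":0,"hand":1}]'; python3 - <<'E'
from fit import *
p=viewer.grab_frame("scene"); o=bot.observe(); np.savez("f_scene7",**p); print(o["force"])
a,b=(230,150)
im=p["pixels"][b:b+75,a:a+100]; im=cv2.resize(im,None,fx=8,fy=8,interpolation=cv2.INTER_CUBIC)
cv2.imwrite("pics/g8.png",im)
E
```

```text
clock: 6.9
position: [0.5839, -0.0238, 0.2711]
tool_rot: [-3.141, 0.0, 1.4]
force: [-4.3, 1.0, -1.1]
grip_width: 0.0083
[-4.64064963 -0.03787876 -0.90149185]
```

View pics/g8.png

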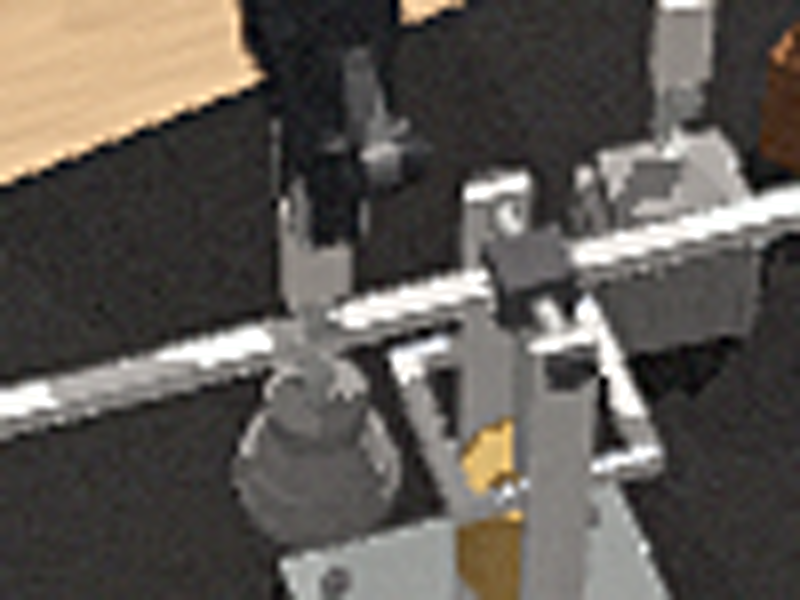

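```bash
python3 -m creep '[{"rx":0,"ry":0,"rz":0,"tx":0,"ty":-2,"tz":0,"hand":1},{"rx":0,"ry":0,"rz":0,"tx":0,"ty":-2.3,"tz":0,"hand":1},{"rx":0,"ry":0,"rz":0,"tx":0,"ty":-2.3,"tz":4,"hand":1},{"rx":0,"ry":0,"rz":0,"tx":0,"ty":-2.3,"tz":8,"hand":1},{"rx":0,"ry":0,"rz":0,"tx":0,"ty":-2.3,"tz":12,"hand":1},{"rx":0,"ry":0,"rz":0,"tx":0,"ty":-2.3,"tz":12,"hand":1}]'; python3 - <<'E'
from fit import *
p=viewer.grab_frame("scene"); o=bot.observe(); np.savez("f_scene8",**p); print(o["force"])
a,b=(200,140)
im=p["pixels"][b:b+100,a:a+120]; im=cv2.resize(im,None,fx=6,fy=6,interpolation=cv2.INTER_CUBIC)
cv2.imwrite("pics/g9.png",im)
E
```

```text
clock: 7.55
position: [0.5818, -0.0235, 0.2586]
tool_rot: [-3.141, 0.0, 1.399]
force: [0.4, -0.4, -0.2]
grip_width: 0.0084
[-0.58014898  0.66802164  0.19933597]
```

View pics/g9.png

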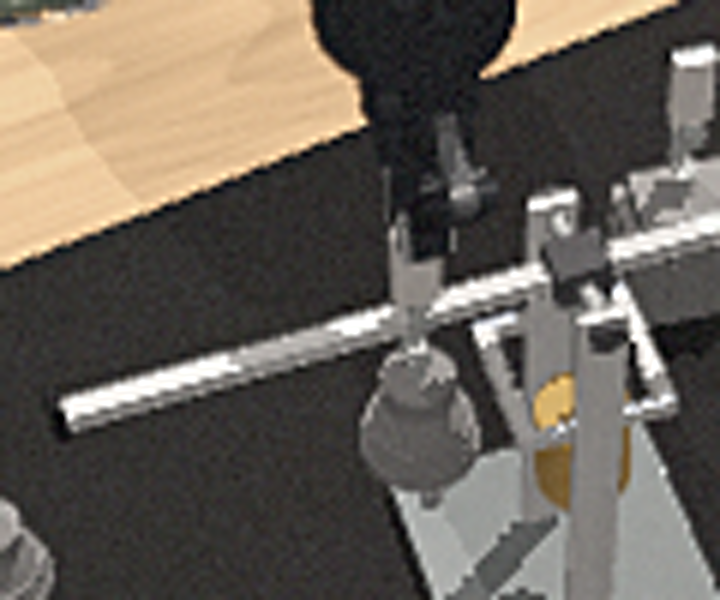

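```bash
cat > tilt.py <<'E'
from meas import *
from scipy.optimize import brentq
MID=np.array([.5925,.0465,.24]); YAW=-.172
XB=np.array([np.cos(YAW),np.sin(YAW),0]); YB=np.array([-np.sin(YAW),np.cos(YAW),0])
def model(p,th,cols):
    q=proj(p,barpts(MID,YAW,th,.22)); h=cv2.convexHull(q.astype(np.float32)).reshape(-1,2)
    up,lo=[],[]
    for c in cols:
        v=[]
        for a,b in zip(h,np.roll(h,-1,0)):
            if (a[0]-c)*(b[0]-c)<0: v.append(a[1]+(b[1]-a[1])*(c-a[0])/(b[0]-a[0]))
        if len(v)<2: up.append(np.nan);lo.append(np.nan)
        else: up.append(min(v));lo.append(max(v))
    return np.array(up),np.array(lo)
def edges(p,cols,guess,thr=80,wup=14,wlo=14):
    g=p["pixels"].min(2).astype(float); U,L=[],[]
    for c,gv in zip(cols,guess):
        u=l=np.nan
        if np.isfinite(gv):
            seg=g[:,c]; r=int(round(gv))
            # find brightest row near the guess, walk up and down
            k=max(0,r-8)+int(np.argmax(seg[max(0,r-8):r+9])); a=k
            while a>k-9 and seg[a]>thr: a-=1
            if seg[a]<=thr: u=a+(thr-seg[a])/(seg[a+1]-seg[a])
            b=k
            while b<k+11 and seg[b]>thr: b+=1
            if seg[b]<=thr: l=b-(thr-seg[b])/(seg[b-1]-seg[b])
        U.append(u);L.append(l)
    return np.array(U),np.array(L)
REF=load("scene")
def side(p,th0,cols):
    def res(q,th,c):
        mu,ml=model(q,th,c); eu,el=edges(q,c,(mu+ml)/2); 
        return mu,ml,eu,el
    mu,ml,eu,el=res(REF,0,cols); ru,rl=np.nanmedian(eu-mu),np.nanmedian(el-ml)
    th=th0
    for _ in range(12):
        mu,ml,eu,el=res(p,th,cols); d=np.nanmedian(np.concatenate([eu-mu-ru]))
        d2=np.nanmedian(np.concatenate([el-ml-rl]))
        m2=model(p,th+.01,cols)[0]; s=np.nanmedian(m2-mu)/.01
        th+= .7*d/s
    return th,d,(d2)/s,ru,rl,np.nanstd(eu-mu)
def tilt(p,th0=0.):
    R=side(p,th0,np.arange(216,236)); Lf=side(p,th0,np.arange(346,367))
    return R,Lf
if __name__=="__main__":
    import sys
    p=viewer.grab_frame("scene") if len(sys.argv)<2 or sys.argv[1]=="-" else dict(np.load(sys.argv[1]))
    th0=float(sys.argv[2]) if len(sys.argv)>2 else 0
    for n,r in zip(("right","left"),tilt(p,th0)): print(n,np.round(r,4))
E
for f in f_scene.npz f_scene5.npz f_scene7.npz f_scene8.npz; do echo $f; python3 tilt.py $f; done
```

```text
f_scene.npz
right [ 0.      0.      0.     -0.1161  0.4234  0.1497]
left [ 0.      0.     -0.     -0.7381 -0.0874  0.124 ]
f_scene5.npz
right [ 9.000e-04  0.000e+00 -3.000e-04 -1.161e-01  4.234e-01  2.430e-01]
left [-0.000e+00 -0.000e+00  3.000e-04 -7.381e-01 -8.740e-02  1.126e-01]
f_scene7.npz
right [-0.004   0.      0.0031 -0.1161  0.4234  0.1376]
left [-8.000e-04 -0.000e+00 -1.000e-04 -7.381e-01 -8.740e-02  1.229e-01]
f_scene8.npz
right [ 0.0411 -0.      0.0034 -0.1161  0.4234  0.1141]
left [ 4.450e-02 -0.000e+00 -2.000e-04 -7.381e-01 -8.740e-02  1.160e-01]
```

```bash
python3 -m creep '[{"rx":0,"ry":0,"rz":0,"tx":0,"ty":0,"tz":1.5,"hand":1},{"rx":0,"ry":0,"rz":0,"tx":0,"ty":0,"tz":3,"hand":1},{"rx":0,"ry":0,"rz":0,"tx":0,"ty":0,"tz":3,"hand":1},{"rx":0,"ry":0,"rz":0,"tx":0,"ty":0,"tz":3,"hand":1}]'; python3 tilt.py - .06;python3 -m creep '[{"rx":0,"ry":0,"rz":0,"tx":0,"ty":0,"tz":0,"hand":0.75},{"rx":0,"ry":0,"rz":0,"tx":0,"ty":0,"tz":0,"hand":0.6},{"rx":0,"ry":0,"rz":0,"tx":0,"ty":0,"tz":0,"hand":0.3},{"rx":0,"ry":0,"rz":0,"tx":0,"ty":0,"tz":0,"hand":0},{"rx":0,"ry":0,"rz":0,"tx":0,"ty":0,"tz":0,"hand":0}]';  python3 tilt.py - .07; python3 - <<'E'
from fit import *
p=viewer.grab_frame("scene"); o=bot.observe(); np.savez("f_scene9",**p); print(o["force"])
a,b=(200,120)
im=p["pixels"][b:b+120,a:a+140]; im=cv2.resize(im,None,fx=5,fy=5,interpolation=cv2.INTER_CUBIC)
cv2.imwrite("pics/g10.png",im)
E
```

```text
clock: 8.0
position: [0.5819, -0.0235, 0.2563]
tool_rot: [-3.142, -0.0, 1.399]
force: [-1.3, 0.5, -0.8]
grip_width: 0.0084
right [ 0.0268 -0.      0.0033 -0.1161  0.4234  0.1204]
left [ 0.0306  0.     -0.0009 -0.7381 -0.0874  0.1124]
clock: 8.55
position: [0.582, -0.0235, 0.2563]
tool_rot: [3.142, -0.0, 1.399]
force: [-0.5, 0.6, -0.1]
grip_width: 0.0426
right [ 0.0608 -0.      0.0012 -0.1161  0.4234  0.1452]
left [ 0.0628  0.      0.002  -0.7381 -0.0874  0.1277]
[-0.02894375  0.09110716  0.01420258]
```

View pics/g10.png

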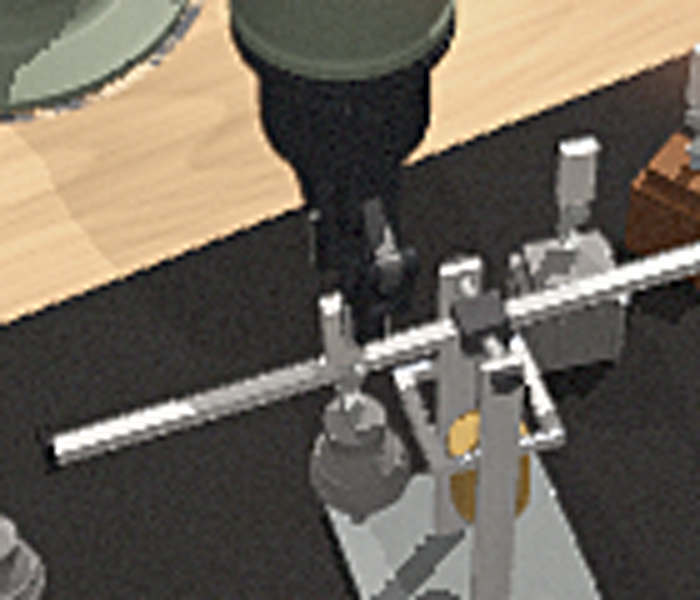

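```bash
python3 -m creep '[{"rx":0,"ry":0,"rz":0,"tx":0,"ty":0,"tz":-10,"hand":0},{"rx":0,"ry":0,"rz":0,"tx":0,"ty":0,"tz":-35,"hand":0},{"rx":0,"ry":0,"rz":0,"tx":0,"ty":0,"tz":-70,"hand":0},{"rx":0,"ry":0,"rz":0,"tx":0,"ty":0,"tz":-70,"hand":-0.2}]'; python3 go.py .461 .182 .25 77
```

```text
clock: 9.05
position: [0.5835, -0.0231, 0.3311]
tool_rot: [3.135, -0.001, 1.399]
force: [0.5, -0.5, -0.8]
grip_width: 0.0512
t [ 181.  -156.2   80.4] r [ 0.4 -0.1  3.2] clock 9.05
pos [ 0.5835 -0.0231  0.3311] rot [ 1.7965e+02 -7.0000e-02  8.0180e+01] F [ 0.47 -0.49 -0.82] w 0.0512 q [ 0.34  0.39 -0.57  1.52  0.21  1.29 -0.42]
```

```bash
python3 -m creep '[{"rx":0,"ry":0,"rz":1,"tx":36,"ty":-31,"tz":0,"hand":-0.2},{"rx":0,"ry":0,"rz":2,"tx":72,"ty":-62,"tz":0,"hand":-0.2},{"rx":0,"ry":0,"rz":3,"tx":108,"ty":-94,"tz":0,"hand":-0.2},{"rx":0,"ry":0,"rz":3,"tx":145,"ty":-125,"tz":20,"hand":-0.2},{"rx":0,"ry":0,"rz":3,"tx":181,"ty":-156,"tz":60,"hand":-0.2},{"rx":0,"ry":0,"rz":3,"tx":181,"ty":-156,"tz":80,"hand":-0.2},{"rx":0,"ry":0,"rz":3,"tx":181,"ty":-156,"tz":80,"hand":-0.2},{"rx":0,"ry":0,"rz":3,"tx":181,"ty":-156,"tz":80,"hand":-0.2}]'; python3 tilt.py - .06; python3 go.py .461 .182 .138 77;  python3 - <<'E'
from fit import *
p=viewer.grab_frame("scene"); o=bot.observe(); np.savez("f_scene10",**p)
a,b=(200,90)
im=p["pixels"][b:b+140,a:a+190]; im=cv2.resize(im,None,fx=4,fy=4,interpolation=cv2.INTER_CUBIC)
cv2.imwrite("pics/g11.png",im)
p=viewer.grab_frame("top"); np.savez("f_top10",**p); save(p,"top10")
E
```

```text
clock: 9.85
position: [0.4596, 0.1812, 0.247]
tool_rot: [3.141, 0.0, 1.347]
force: [0.2, 0.5, 0.2]
grip_width: 0.0507
right [ 0.0662 -0.     -0.0032 -0.1161  0.4234  0.22  ]
left [ 0.0612  0.      0.0035 -0.7381 -0.0874  0.134 ]
t [  1.1   0.5 109.5] r [ 0.1 -0.   0.1] clock 9.9
pos [0.4601 0.1811 0.2475] rot [ 1.7994e+02 -3.0000e-02  7.7130e+01] F [ 0.56 -0.42  1.03] w 0.051 q [ 0.03  0.32 -0.66  1.86  0.22  1.04 -0.94]
```

View pics/g11.png

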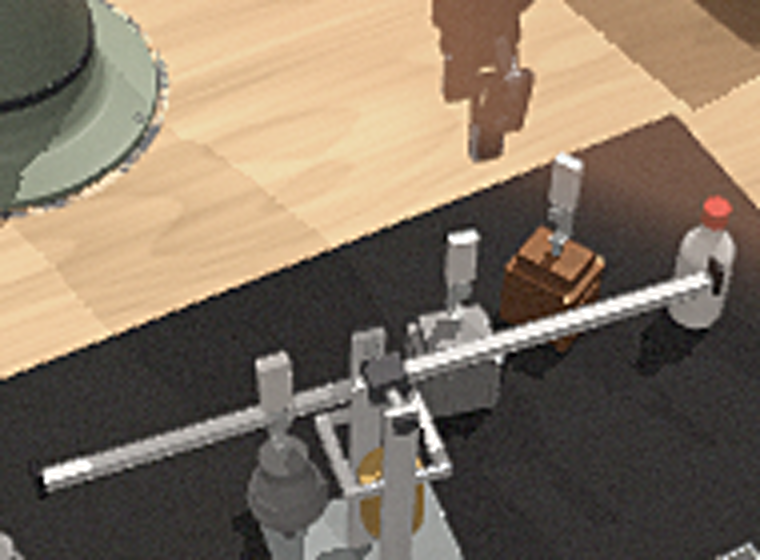

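View pics/top10.png

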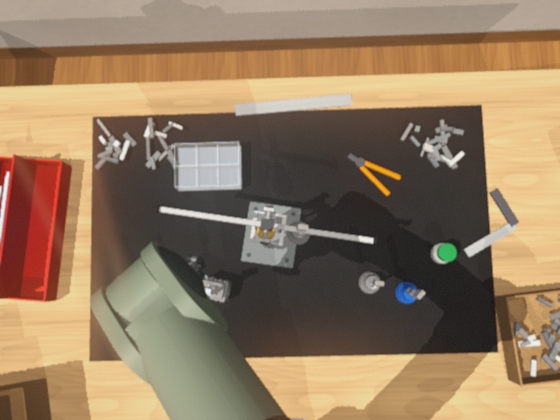

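```bash
python3 -m creep '[{"rx":0,"ry":0,"rz":0,"tx":1,"ty":0,"tz":30,"hand":-0.2},{"rx":0,"ry":0,"rz":0,"tx":1,"ty":0,"tz":60,"hand":-0.2},{"rx":0,"ry":0,"rz":0,"tx":1,"ty":0,"tz":70,"hand":-0.2},{"rx":0,"ry":0,"rz":0,"tx":1,"ty":0,"tz":70,"hand":-0.2}]'; python3 go.py .461 .182 .138 77;  python3 - <<'E'
from fit import *
p=viewer.grab_frame("scene")
a,b=(270,90)
im=p["pixels"][b:b+100,a:a+120]; im=cv2.resize(im,None,fx=6,fy=6,interpolation=cv2.INTER_CUBIC)
cv2.imwrite("pics/g12.png",im)
E
```

```text
clock: 10.4
position: [0.4594, 0.182, 0.1761]
tool_rot: [-3.141, 0.001, 1.346]
force: [0.3, -0.1, 0.1]
grip_width: 0.051
t [ 0.4  1.6 38.1] r [-0.1  0.   0.1] clock 10.4
pos [0.4594 0.182  0.1761] rot [-1.7994e+02  3.0000e-02  7.7140e+01] F [ 0.33 -0.05  0.1 ] w 0.051 q [-0.01  0.41 -0.63  1.94  0.3   0.89 -1.02]
```

View pics/g12.png

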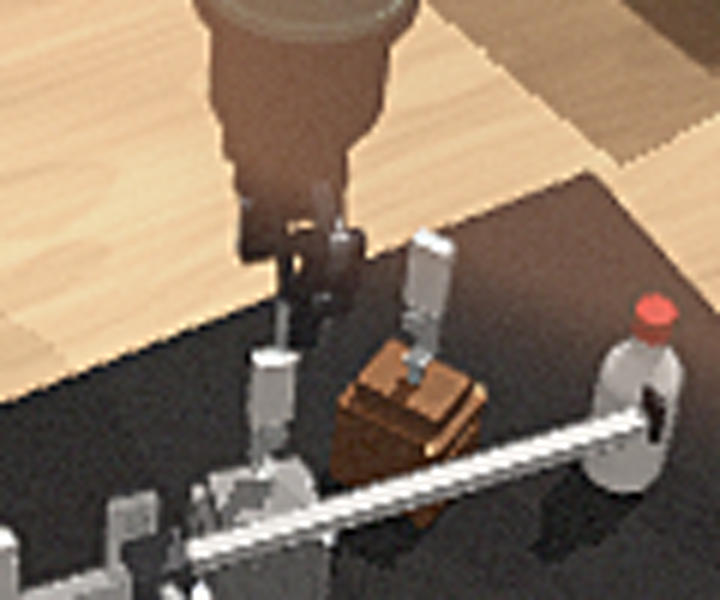

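```bash
python3 -m creep '[{"rx":0,"ry":0,"rz":0,"tx":0,"ty":1,"tz":20,"hand":-0.2},{"rx":0,"ry":0,"rz":0,"tx":0,"ty":1,"tz":38,"hand":-0.2},{"rx":0,"ry":0,"rz":0,"tx":0,"ty":1,"tz":38,"hand":-0.2},{"rx":0,"ry":0,"rz":0,"tx":0,"ty":1,"tz":38,"hand":0.4},{"rx":0,"ry":0,"rz":0,"tx":0,"ty":1,"tz":38,"hand":1},{"rx":0,"ry":0,"rz":0,"tx":0,"ty":1,"tz":38,"hand":1},{"rx":0,"ry":0,"rz":0,"tx":0,"ty":1,"tz":38,"hand":1},{"rx":0,"ry":0,"rz":0,"tx":0,"ty":1,"tz":38,"hand":1}]'; python3 go.py .461 .182 .138 77;  python3 - <<'E'
from fit import *
p=viewer.grab_frame("scene")
a,b=(270,90)
im=p["pixels"][b:b+100,a:a+120]; im=cv2.resize(im,None,fx=6,fy=6,interpolation=cv2.INTER_CUBIC)
cv2.imwrite("pics/g13.png",im)
E
```

```text
clock: 11.25
position: [0.461, 0.1825, 0.1395]
tool_rot: [3.14, -0.001, 1.347]
force: [-1.8, -1.2, 10.7]
grip_width: 0.0083
t [-0.5  0.1  1.5] r [ 0.1 -0.   0.2] clock 11.25
pos [0.461  0.1825 0.1395] rot [ 1.7991e+02 -5.0000e-02  7.7160e+01] F [-1.8  -1.2  10.68] w 0.0083 q [-0.03  0.46 -0.61  1.98  0.36  0.81 -1.06]
```

View pics/g13.png

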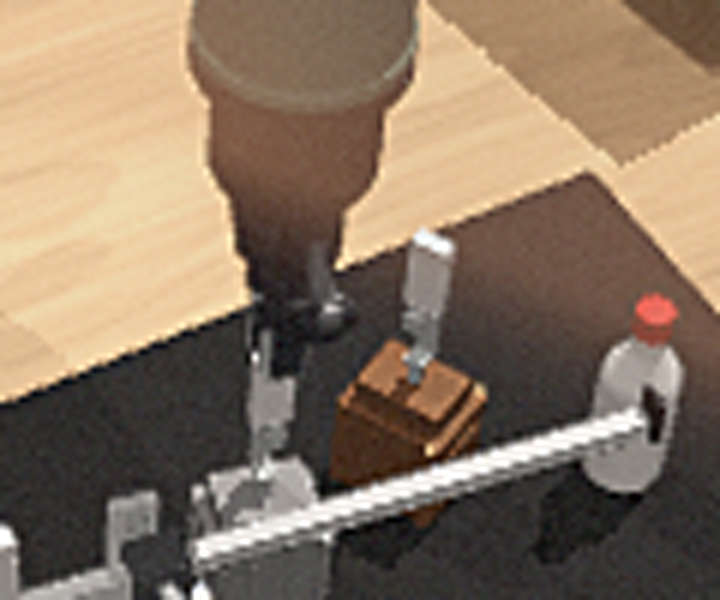

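```bash
python3 -m creep '[{"rx":0,"ry":0,"rz":0,"tx":0,"ty":0,"tz":-10,"hand":1},{"rx":0,"ry":0,"rz":0,"tx":0,"ty":0,"tz":-40,"hand":1},{"rx":0,"ry":0,"rz":0,"tx":0,"ty":0,"tz":-80,"hand":1},{"rx":0,"ry":0,"rz":0,"tx":0,"ty":0,"tz":-120,"hand":1},{"rx":0,"ry":0,"rz":0,"tx":0,"ty":0,"tz":-140,"hand":1},{"rx":0,"ry":0,"rz":0,"tx":0,"ty":0,"tz":-140,"hand":1},{"rx":0,"ry":0,"rz":0,"tx":0,"ty":0,"tz":-140,"hand":1}]'; python3 go.py .5678 .1321 .279 80.2; python3 - <<'E'
from h import *
F=[]
for i in range(6):
    p=viewer.grab_frame("scene"); F.append(bot.observe()["force"])
print(np.mean(F,0),np.std(F,0))
p=viewer.grab_frame("scene")
cv2.imwrite("pics/g14.png",cv2.resize(p["pixels"][60:200,240:400],None,fx=4,fy=4,interpolation=cv2.INTER_CUBIC))
E
```

```text
clock: 12.0
position: [0.4601, 0.182, 0.2784]
tool_rot: [3.141, 0.0, 1.347]
force: [0.2, -0.0, -1.9]
grip_width: 0.008
t [-24.7 116.1  -0.6] r [ 0.  0. -3.] clock 12.0
pos [0.4601 0.182  0.2784] rot [179.98   0.    77.17] F [ 0.25 -0.04 -1.86] w 0.008 q [ 0.05  0.29 -0.67  1.81  0.2   1.11 -0.92]
[ 0.03385174  0.16927887 -2.05424282] [0.72349479 0.37277681 0.48930678]
```

View pics/g14.png

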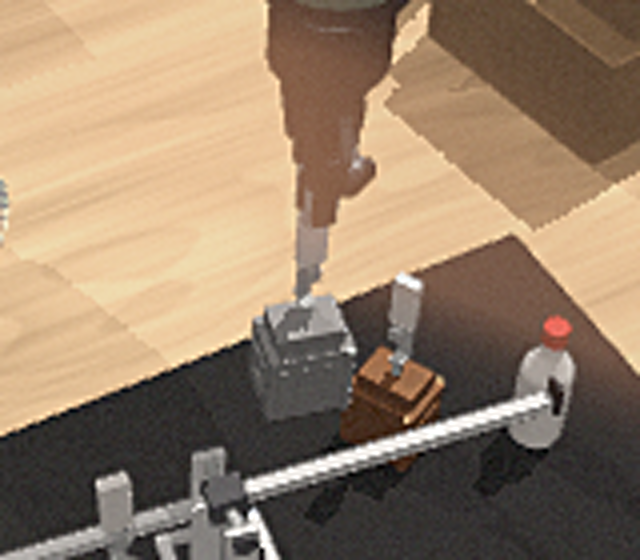

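```bash
python3 -m creep '[{"rx":0,"ry":0,"rz":-1,"tx":-6,"ty":29,"tz":-1,"hand":1},{"rx":0,"ry":0,"rz":-2,"tx":-12,"ty":58,"tz":-1,"hand":1},{"rx":0,"ry":0,"rz":-3,"tx":-18,"ty":87,"tz":-1,"hand":1},{"rx":0,"ry":0,"rz":-3,"tx":-25,"ty":116,"tz":-1,"hand":1},{"rx":0,"ry":0,"rz":-3,"tx":-25,"ty":116,"tz":-1,"hand":1},{"rx":0,"ry":0,"rz":-3,"tx":-25,"ty":116,"tz":-1,"hand":1}]'; python3 tilt.py - .06; python3 go.py .5678 .1321 .279 80.2; python3 - <<'E'
from h import *
p=viewer.grab_frame("scene")
cv2.imwrite("pics/g15.png",cv2.resize(p["pixels"][90:210,240:400],None,fx=5,fy=5,interpolation=cv2.INTER_CUBIC))
E
```

```text
clock: 12.95
position: [0.5677, 0.1321, 0.2785]
tool_rot: [-3.14, -0.0, 1.399]
force: [-0.8, 1.2, -2.1]
grip_width: 0.0085
right [ 0.0673  0.     -0.0045 -0.1161  0.4234  0.1781]
left [ 0.0629 -0.      0.0017 -0.7381 -0.0874  0.126 ]
t [-0.3  0.5 -0.2] r [-0.1 -0.   0. ] clock 13.0
pos [0.5673 0.1325 0.2788] rot [-1.7994e+02 -1.0000e-02  8.0210e+01] F [ 0.44  0.85 -1.99] w 0.0084 q [ 0.11  0.44 -0.62  1.6   0.27  1.2  -0.74]
```

View pics/g15.png

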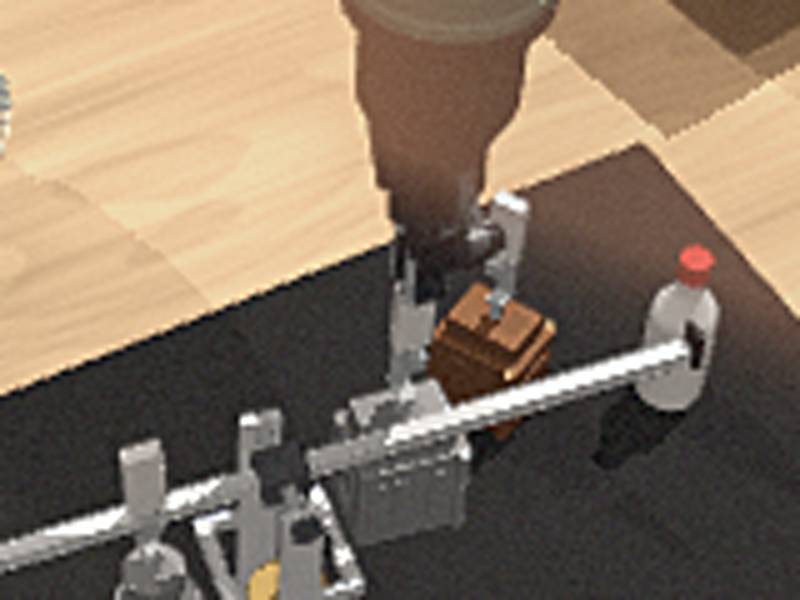

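```bash
python3 -m creep '[{"rx":0,"ry":0,"rz":0,"tx":0,"ty":12,"tz":0,"hand":1},{"rx":0,"ry":0,"rz":0,"tx":0,"ty":24,"tz":0,"hand":1},{"rx":0,"ry":0,"rz":0,"tx":0,"ty":34,"tz":0,"hand":1},{"rx":0,"ry":0,"rz":0,"tx":0,"ty":34,"tz":0,"hand":1},{"rx":0,"ry":0,"rz":0,"tx":0,"ty":34,"tz":0,"hand":1}]'; python3 - <<'E'
from h import *
p=viewer.grab_frame("scene")
cv2.imwrite("pics/g16.png",cv2.resize(p["pixels"][110:210,260:380],None,fx=6,fy=6,interpolation=cv2.INTER_CUBIC))
E
```

```text
clock: 13.55
position: [0.6013, 0.1265, 0.279]
tool_rot: [-3.141, -0.0, 1.399]
force: [0.0, 0.2, -1.2]
grip_width: 0.008
```

View pics/g16.png

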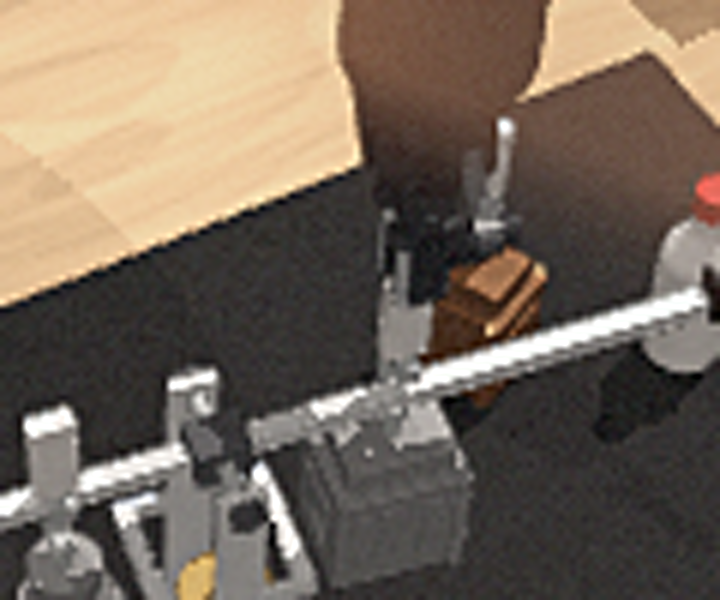

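```bash
python3 -m creep '[{"rx":0,"ry":0,"rz":0,"tx":0,"ty":2,"tz":0,"hand":1},{"rx":0,"ry":0,"rz":0,"tx":0,"ty":4,"tz":0,"hand":1},{"rx":0,"ry":0,"rz":0,"tx":0,"ty":4,"tz":0,"hand":1}]';python3 -m creep '[{"rx":0,"ry":0,"rz":0,"tx":0,"ty":2,"tz":0,"hand":1},{"rx":0,"ry":0,"rz":0,"tx":0,"ty":2,"tz":0,"hand":1}]'
```

```text
clock: 13.9
position: [0.6055, 0.1255, 0.2793]
tool_rot: [3.141, 0.0, 1.399]
force: [0.1, 0.6, -2.2]
grip_width: 0.0079
clock: 14.1
position: [0.6074, 0.1252, 0.2793]
tool_rot: [-3.141, 0.0, 1.399]
force: [0.4, -0.1, -1.2]
grip_width: 0.008
```

```bash
python3 -m creep '[{"rx":0,"ry":0,"rz":0,"tx":0,"ty":2,"tz":0,"hand":1},{"rx":0,"ry":0,"rz":0,"tx":0,"ty":2,"tz":0,"hand":1}]'
```

```text
clock: 14.3
position: [0.6092, 0.1249, 0.2791]
tool_rot: [-3.141, 0.0, 1.399]
force: [-2.1, 0.3, -2.5]
grip_width: 0.0081
```

```bash
python3 -m creep '[{"rx":0,"ry":0,"rz":0,"tx":0,"ty":1,"tz":0,"hand":1},{"rx":0,"ry":0,"rz":0,"tx":0,"ty":1,"tz":0,"hand":1}]'; python3 - <<'E'
from h import *
p=viewer.grab_frame("scene"); print(bot.observe()["force"],bot.observe()["position"])
cv2.imwrite("pics/g17.png",cv2.resize(p["pixels"][110:210,260:380],None,fx=6,fy=6,interpolation=cv2.INTER_CUBIC))
E
```

```text
clock: 14.5
position: [0.6101, 0.1248, 0.2792]
tool_rot: [-3.141, 0.0, 1.4]
force: [-2.9, 1.0, -2.9]
grip_width: 0.0079
[-2.94665031  0.21770082 -1.03541738] [0.61006105 0.12484117 0.27919991]
```

View pics/g17.png

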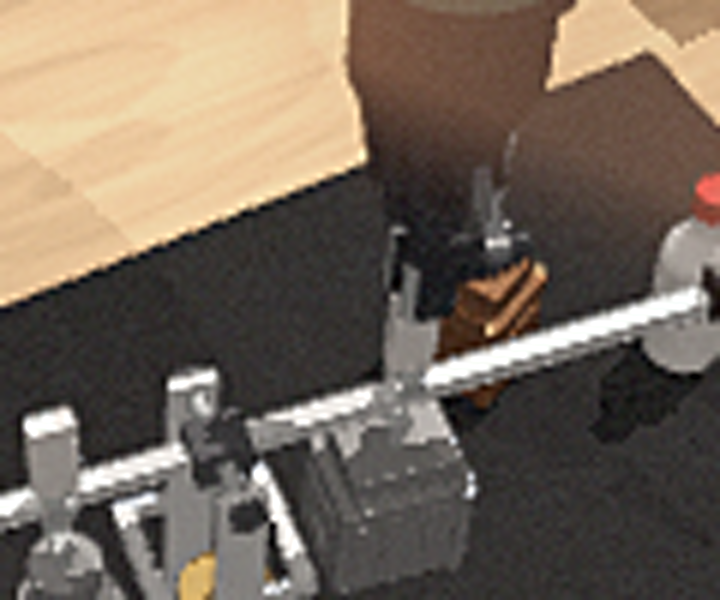

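```bash
python3 -m creep '[{"rx":0,"ry":0,"rz":0,"tx":0,"ty":-2.7,"tz":0,"hand":1},{"rx":0,"ry":0,"rz":0,"tx":0,"ty":-2.7,"tz":4,"hand":1},{"rx":0,"ry":0,"rz":0,"tx":0,"ty":-2.7,"tz":8,"hand":1},{"rx":0,"ry":0,"rz":0,"tx":0,"ty":-2.7,"tz":12,"hand":1},{"rx":0,"ry":0,"rz":0,"tx":0,"ty":-2.7,"tz":15,"hand":1},{"rx":0,"ry":0,"rz":0,"tx":0,"ty":-2.7,"tz":18,"hand":1},{"rx":0,"ry":0,"rz":0,"tx":0,"ty":-2.7,"tz":18,"hand":1},{"rx":0,"ry":0,"rz":0,"tx":0,"ty":-2.7,"tz":18,"hand":1}]'; python3 tilt.py - .04;python3 - <<'E'
from h import *
p=viewer.grab_frame("scene"); print(bot.observe()["force"],bot.observe()["position"])
cv2.imwrite("pics/g18.png",cv2.resize(p["pixels"][110:210,260:380],None,fx=6,fy=6,interpolation=cv2.INTER_CUBIC))
E
```

```text
clock: 15.35
position: [0.6076, 0.1252, 0.2612]
tool_rot: [-3.141, 0.0, 1.399]
force: [-1.0, -0.7, -0.5]
grip_width: 0.0085
right [ 0.0169 -0.      0.0023 -0.1161  0.4234  0.2175]
left [ 0.0198 -0.     -0.0014 -0.7381 -0.0874  0.1154]
[-1.27719652  0.76565574 -0.42584327] [0.60760991 0.1252552  0.2614151 ]
```

View pics/g18.png

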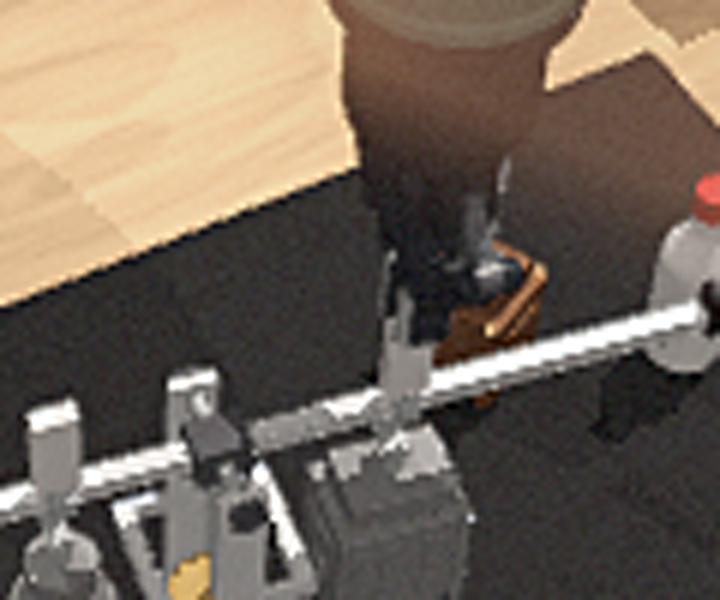

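```bash
python3 -m creep '[{"rx":0,"ry":0,"rz":0,"tx":0,"ty":0,"tz":2,"hand":1},{"rx":0,"ry":0,"rz":0,"tx":0,"ty":0,"tz":4,"hand":1},{"rx":0,"ry":0,"rz":0,"tx":0,"ty":0,"tz":6,"hand":1},{"rx":0,"ry":0,"rz":0,"tx":0,"ty":0,"tz":8,"hand":1},{"rx":0,"ry":0,"rz":0,"tx":0,"ty":0,"tz":9,"hand":1},{"rx":0,"ry":0,"rz":0,"tx":0,"ty":0,"tz":9,"hand":1},{"rx":0,"ry":0,"rz":0,"tx":0,"ty":0,"tz":9,"hand":1},{"rx":0,"ry":0,"rz":0,"tx":0,"ty":0,"tz":9,"hand":1}]'; python3 tilt.py - -.09;python3 - <<'E'
from h import *
F=[]
for i in range(4): p=viewer.grab_frame("scene"); F.append(bot.observe()["force"])
print(np.mean(F,0))
E
```

```text
clock: 16.25
position: [0.6076, 0.1252, 0.2524]
tool_rot: [3.142, -0.0, 1.399]
force: [-1.0, 0.5, -0.2]
grip_width: 0.0081
right [-0.0882 -0.     -0.0031 -0.1161  0.4234  0.2416]
left [-0.0941  0.      0.0015 -0.7381 -0.0874  0.1085]
[-0.95090761  0.41895943 -0.33066251]
```

```bash
python3 -m creep '[{"rx":0,"ry":0,"rz":0,"tx":0,"ty":0,"tz":1.5,"hand":1},{"rx":0,"ry":0,"rz":0,"tx":0,"ty":0,"tz":1.5,"hand":1},{"rx":0,"ry":0,"rz":0,"tx":0,"ty":0,"tz":1.5,"hand":0.75},{"rx":0,"ry":0,"rz":0,"tx":0,"ty":0,"tz":1.5,"hand":0.6},{"rx":0,"ry":0,"rz":0,"tx":0,"ty":0,"tz":1.5,"hand":0.3},{"rx":0,"ry":0,"rz":0,"tx":0,"ty":0,"tz":1.5,"hand":0},{"rx":0,"ry":0,"rz":0,"tx":0,"ty":0,"tz":1.5,"hand":0}]'; python3 tilt.py - -.12;python3 - <<'E'
from h import *
p=viewer.grab_frame("scene"); print(bot.observe()["force"],bot.observe()["position"])
cv2.imwrite("pics/g19.png",cv2.resize(p["pixels"][110:230,210:370],None,fx=5,fy=5,interpolation=cv2.INTER_CUBIC))
E
```

```text
clock: 17.2
position: [0.6076, 0.1252, 0.2508]
tool_rot: [3.142, -0.0, 1.399]
force: [-0.5, 0.7, -0.4]
grip_width: 0.0428
right [-0.105   0.     -0.0055 -0.1161  0.4234  0.1979]
left [-1.125e-01 -0.000e+00  3.000e-04 -7.381e-01 -8.740e-02  1.226e-01]
[0.04544444 0.15953418 0.066078  ] [0.60759831 0.12523895 0.2507813 ]
```

View pics/g19.png

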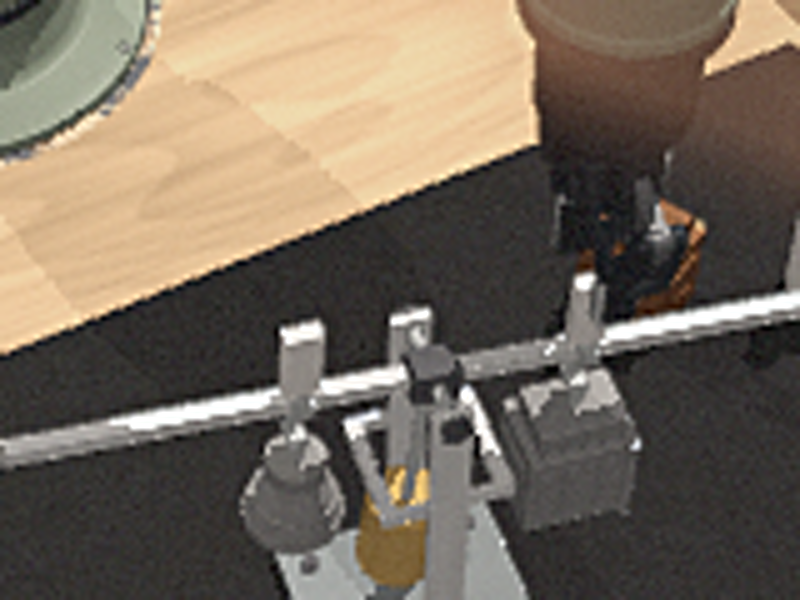

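```bash
python3 -m creep '[{"rx":0,"ry":0,"rz":0,"tx":0,"ty":0,"tz":-15,"hand":0},{"rx":0,"ry":0,"rz":0,"tx":0,"ty":0,"tz":-50,"hand":0},{"rx":0,"ry":0,"rz":0,"tx":0,"ty":0,"tz":-95,"hand":0},{"rx":0,"ry":0,"rz":0,"tx":0,"ty":-15,"tz":-95,"hand":-0.2},{"rx":0,"ry":0,"rz":0,"tx":0,"ty":-60,"tz":-95,"hand":-0.2}]'; python3 go.py .4655 -.195 .25 78.5; python3 tilt.py - -.12
```

```text
clock: 17.8
position: [0.5499, 0.1352, 0.3469]
tool_rot: [3.14, -0.002, 1.397]
force: [-1.3, 1.3, -0.8]
grip_width: 0.0516
t [-340.   -26.3   96.3] r [ 0.1 -0.1  1.6] clock 17.8
pos [0.5499 0.1352 0.3469] rot [ 1.7991e+02 -1.0000e-01  8.0050e+01] F [-1.29  1.26 -0.79] w 0.0516 q [ 0.12  0.36 -0.64  1.53  0.22  1.32 -0.72]
right [-0.1057  0.     -0.0045 -0.1161  0.4234  0.1865]
left [-0.1122 -0.      0.0012 -0.7381 -0.0874  0.1177]
```

```bash
python3 -m creep '[{"rx":0,"ry":0,"rz":1,"tx":-45,"ty":-10,"tz":0,"hand":-0.2},{"rx":0,"ry":0,"rz":1.6,"tx":-90,"ty":-26,"tz":0,"hand":-0.2},{"rx":0,"ry":0,"rz":1.6,"tx":-140,"ty":-26,"tz":0,"hand":-0.2},{"rx":0,"ry":0,"rz":1.6,"tx":-190,"ty":-26,"tz":0,"hand":-0.2},{"rx":0,"ry":0,"rz":1.6,"tx":-240,"ty":-26,"tz":20,"hand":-0.2},{"rx":0,"ry":0,"rz":1.6,"tx":-290,"ty":-26,"tz":50,"hand":-0.2},{"rx":0,"ry":0,"rz":1.6,"tx":-340,"ty":-26,"tz":90,"hand":-0.2},{"rx":0,"ry":0,"rz":1.6,"tx":-340,"ty":-26,"tz":96,"hand":-0.2}]'; python3 -m creep '[{"rx":0,"ry":0,"rz":0,"tx":0,"ty":0,"tz":0,"hand":-0.2},{"rx":0,"ry":0,"rz":0,"tx":0,"ty":0,"tz":0,"hand":-0.2}]'; python3 go.py .4655 -.195 .175 78.5; python3 - <<'E'
from h import *
p=viewer.grab_frame("scene")
cv2.imwrite("pics/g20.png",cv2.resize(p["pixels"][110:260,130:330],None,fx=4,fy=4,interpolation=cv2.INTER_CUBIC))
E
```

```text
clock: 18.65
position: [0.4637, -0.1984, 0.2493]
tool_rot: [-3.142, 0.001, 1.368]
force: [1.7, 0.7, -0.5]
grip_width: 0.0514
clock: 18.85
position: [0.4652, -0.1949, 0.2506]
tool_rot: [3.141, -0.0, 1.371]
force: [0.8, 1.0, 0.6]
grip_width: 0.0511
t [-0.1  0.3 75.6] r [ 0.  -0.   0.1] clock 18.85
pos [ 0.4652 -0.1949  0.2506] rot [ 1.7998e+02 -2.0000e-02  7.8560e+01] F [0.77 1.03 0.64] w 0.0511 q [ 0.66  0.3  -0.48  1.83  0.16  1.04 -0.08]
```

View pics/g20.png

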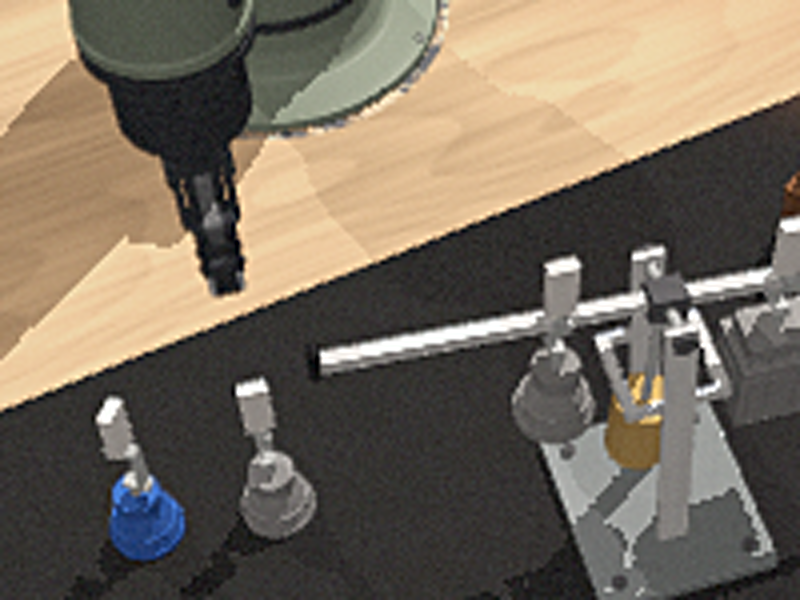

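```bash
python3 -m creep '[{"rx":0,"ry":0,"rz":0,"tx":0,"ty":0,"tz":30,"hand":-0.2},{"rx":0,"ry":0,"rz":0,"tx":0,"ty":0,"tz":60,"hand":-0.2},{"rx":0,"ry":0,"rz":0,"tx":0,"ty":0,"tz":88,"hand":-0.2},{"rx":0,"ry":0,"rz":0,"tx":0,"ty":0,"tz":98,"hand":-0.2},{"rx":0,"ry":0,"rz":0,"tx":0,"ty":0,"tz":98,"hand":-0.2}]'; python3 go.py .4655 -.195 .113 78.5; python3 - <<'E'
from h import *
p=viewer.grab_frame("scene")
cv2.imwrite("pics/g21.png",cv2.resize(p["pixels"][150:250,130:250],None,fx=6,fy=6,interpolation=cv2.INTER_CUBIC))
E
```

```text
clock: 19.4
position: [0.4652, -0.1943, 0.1519]
tool_rot: [-3.141, -0.0, 1.373]
force: [-0.3, 1.4, 0.3]
grip_width: 0.0513
t [-0.6  0.5 38.9] r [-0.  -0.   0.2] clock 19.4
pos [ 0.4652 -0.1943  0.1519] rot [-1.7997e+02 -2.0000e-02  7.8650e+01] F [-0.26  1.35  0.27] w 0.0513 q [ 0.62  0.43 -0.45  1.95  0.25  0.82 -0.16]
```

View pics/g21.png

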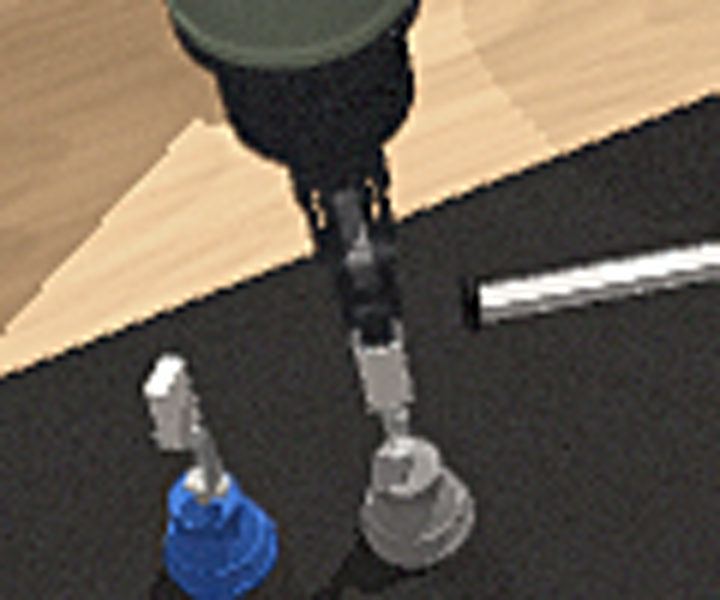

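```bash
python3 -m creep '[{"rx":0,"ry":0,"rz":0,"tx":0,"ty":0,"tz":20,"hand":-0.2},{"rx":0,"ry":0,"rz":0,"tx":0,"ty":0,"tz":38,"hand":-0.2},{"rx":0,"ry":0,"rz":0,"tx":0,"ty":0,"tz":38,"hand":-0.2},{"rx":0,"ry":0,"rz":0,"tx":0,"ty":0,"tz":38,"hand":0.4},{"rx":0,"ry":0,"rz":0,"tx":0,"ty":0,"tz":38,"hand":1},{"rx":0,"ry":0,"rz":0,"tx":0,"ty":0,"tz":38,"hand":1},{"rx":0,"ry":0,"rz":0,"tx":0,"ty":0,"tz":38,"hand":1},{"rx":0,"ry":0,"rz":0,"tx":0,"ty":0,"tz":38,"hand":1}]'; python3 go.py .4655 -.195 .113 78.5;  python3 - <<'E'
from h import *
p=viewer.grab_frame("scene")
cv2.imwrite("pics/g22.png",cv2.resize(p["pixels"][150:250,130:250],None,fx=6,fy=6,interpolation=cv2.INTER_CUBIC))
E
```

```text
clock: 20.25
position: [0.4658, -0.1955, 0.115]
tool_rot: [3.139, 0.0, 1.371]
force: [0.4, -1.0, 7.9]
grip_width: 0.0082
t [ 0.5 -0.5  2. ] r [0.1 0.  0.1] clock 20.25
pos [ 0.4658 -0.1955  0.115 ] rot [1.7986e+02 3.0000e-02 7.8560e+01] F [ 0.37 -0.99  7.95] w 0.0082 q [ 0.6   0.48 -0.42  1.98  0.29  0.74 -0.19]
```

View pics/g22.png

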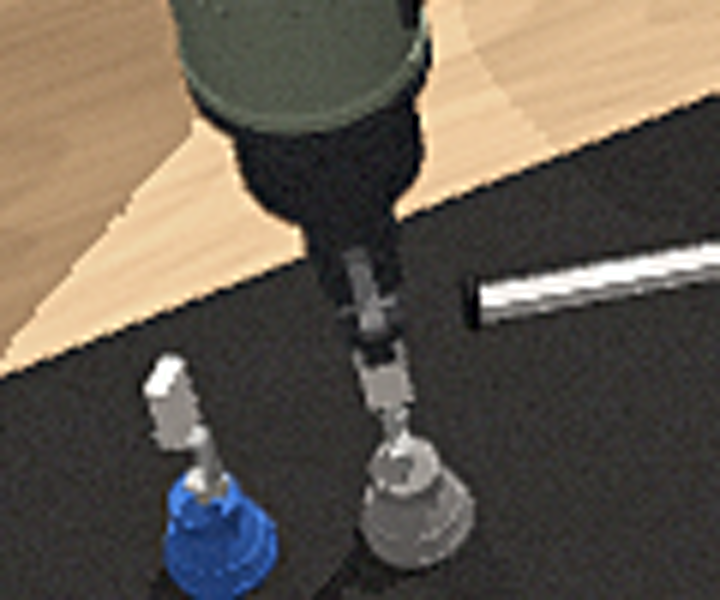

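```bash
python3 -m creep '[{"rx":0,"ry":0,"rz":0,"tx":0,"ty":0,"tz":-10,"hand":1},{"rx":0,"ry":0,"rz":0,"tx":0,"ty":0,"tz":-45,"hand":1},{"rx":0,"ry":0,"rz":0,"tx":0,"ty":0,"tz":-90,"hand":1},{"rx":0,"ry":0,"rz":0,"tx":0,"ty":0,"tz":-135,"hand":1},{"rx":0,"ry":0,"rz":0,"tx":0,"ty":0,"tz":-176,"hand":1},{"rx":0,"ry":0,"rz":0,"tx":0,"ty":0,"tz":-176,"hand":1},{"rx":0,"ry":0,"rz":0,"tx":0,"ty":0,"tz":-176,"hand":1}]'; python3 tilt.py - -.11; python3 go.py .5296 -.0896 .291 80.2; python3 - <<'E'
from h import *
F=[]
for i in range(6):
    p=viewer.grab_frame("scene"); F.append(bot.observe()["force"])
print(np.mean(F,0),np.std(F,0))
E
```

```text
clock: 21.0
position: [0.4649, -0.1951, 0.291]
tool_rot: [3.14, 0.001, 1.371]
force: [-1.6, -0.5, -1.3]
grip_width: 0.0081
right [-0.1118  0.      0.0016 -0.1161  0.4234  0.1348]
left [-0.1121 -0.      0.0008 -0.7381 -0.0874  0.1174]
t [116.3  43.   -1.2] r [-0.   0.  -1.6] clock 21.05
pos [ 0.4644 -0.195   0.2899] rot [-1.7999e+02  1.0000e-02  7.8580e+01] F [ 0.2   0.37 -0.79] w 0.0083 q [ 0.68  0.27 -0.49  1.78  0.14  1.13 -0.06]
[ 0.05601171 -0.28338492 -1.14072482] [0.537548   0.57511601 0.42065483]
```

```bash
python3 -m creep '[{"rx":0,"ry":0,"rz":-0.5,"tx":35,"ty":12,"tz":-1,"hand":1},{"rx":0,"ry":0,"rz":-1,"tx":75,"ty":26,"tz":-1,"hand":1},{"rx":0,"ry":0,"rz":-1.6,"tx":116,"ty":43,"tz":-1,"hand":1},{"rx":0,"ry":0,"rz":-1.6,"tx":116,"ty":43,"tz":-1,"hand":1},{"rx":0,"ry":0,"rz":-1.6,"tx":116,"ty":43,"tz":-1,"hand":1},{"rx":0,"ry":0,"rz":-1.6,"tx":116,"ty":43,"tz":-1,"hand":1}]'; python3 go.py .5296 -.0896 .291 80.2; python3 - <<'E'
from h import *
p=viewer.grab_frame("scene")
cv2.imwrite("pics/g23.png",cv2.resize(p["pixels"][110:230,190:340],None,fx=5,fy=5,interpolation=cv2.INTER_CUBIC))
E
```

```text
clock: 21.95
position: [0.5296, -0.0906, 0.2904]
tool_rot: [-3.141, 0.0, 1.399]
force: [0.6, -0.3, -1.9]
grip_width: 0.0079
t [ 1.  -0.2 -0.6] r [-0.   0.  -0.1] clock 21.95
pos [ 0.5296 -0.0906  0.2904] rot [-1.7996e+02  2.0000e-02  8.0130e+01] F [ 0.56 -0.3  -1.95] w 0.0079 q [ 0.47  0.33 -0.54  1.7   0.18  1.16 -0.29]
```

View pics/g23.png

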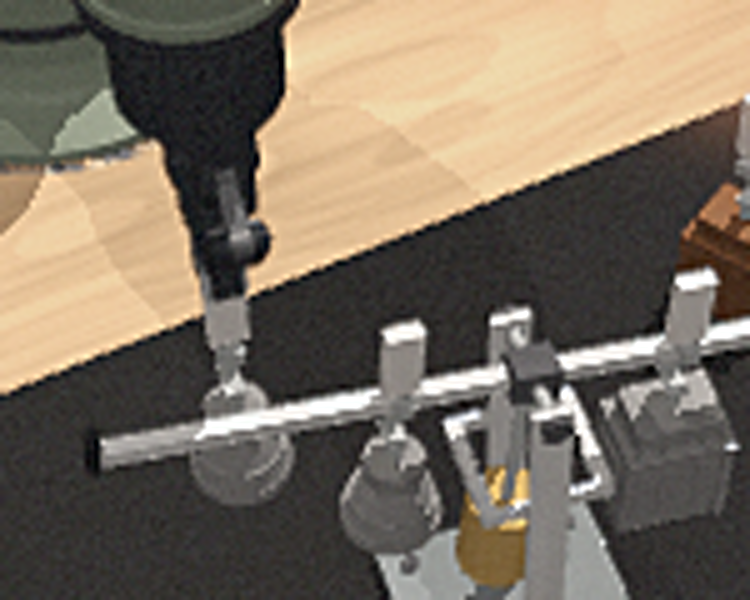

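Clear alignment, so I'll advance.

```bash
python3 -m creep '[{"rx":0,"ry":0,"rz":0,"tx":0.5,"ty":12,"tz":0,"hand":1},{"rx":0,"ry":0,"rz":0,"tx":0.5,"ty":24,"tz":0,"hand":1},{"rx":0,"ry":0,"rz":0,"tx":0.5,"ty":35,"tz":0,"hand":1},{"rx":0,"ry":0,"rz":0,"tx":0.5,"ty":36,"tz":0,"hand":1},{"rx":0,"ry":0,"rz":0,"tx":0.5,"ty":36,"tz":0,"hand":1}]'; python3 - <<'E'
from h import *
p=viewer.grab_frame("scene")
cv2.imwrite("pics/g24.png",cv2.resize(p["pixels"][130:230,200:320],None,fx=6,fy=6,interpolation=cv2.INTER_CUBIC))
E
python3 -m creep '[{"rx":0,"ry":0,"rz":0,"tx":0,"ty":2,"tz":0,"hand":1},{"rx":0,"ry":0,"rz":0,"tx":0,"ty":2,"tz":0,"hand":1}]'; python3 -m creep '[{"rx":0,"ry":0,"rz":0,"tx":0,"ty":2,"tz":0,"hand":1},{"rx":0,"ry":0,"rz":0,"tx":0,"ty":2,"tz":0,"hand":1}]'
```

```text
clock: 22.5
position: [0.5657, -0.0955, 0.2904]
tool_rot: [-3.141, -0.0, 1.399]
force: [-0.3, -0.7, -1.2]
grip_width: 0.0081
clock: 22.75
position: [0.5675, -0.0959, 0.2909]
tool_rot: [3.141, 0.0, 1.399]
force: [0.1, 0.5, -0.3]
grip_width: 0.0082
clock: 22.95
position: [0.5695, -0.0963, 0.2908]
tool_rot: [3.142, 0.0, 1.399]
force: [-1.1, 0.1, -0.3]
grip_width: 0.0081
```

View pics/g24.png

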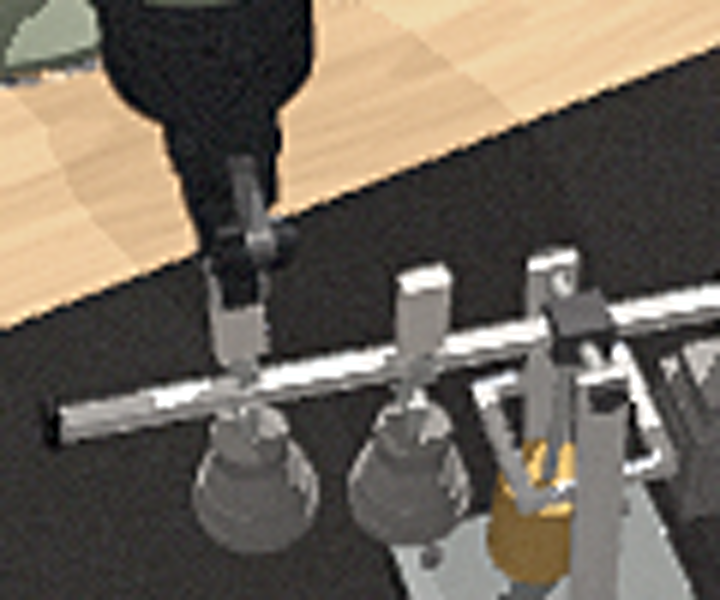

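```bash
python3 -m creep '[{"rx":0,"ry":0,"rz":0,"tx":0,"ty":1,"tz":0,"hand":1},{"rx":0,"ry":0,"rz":0,"tx":0,"ty":1,"tz":0,"hand":1}]'; python3 -m creep '[{"rx":0,"ry":0,"rz":0,"tx":0,"ty":1,"tz":0,"hand":1},{"rx":0,"ry":0,"rz":0,"tx":0,"ty":1,"tz":0,"hand":1}]'
```

```text
clock: 23.15
position: [0.5704, -0.0964, 0.2907]
tool_rot: [-3.141, -0.0, 1.399]
force: [-1.5, -0.1, -2.0]
grip_width: 0.0079
clock: 23.35
position: [0.5714, -0.0966, 0.2907]
tool_rot: [-3.141, -0.0, 1.399]
force: [-1.7, 0.3, -1.1]
grip_width: 0.0078
```

```bash
python3 -m creep '[{"rx":0,"ry":0,"rz":0,"tx":0,"ty":1,"tz":0,"hand":1},{"rx":0,"ry":0,"rz":0,"tx":0,"ty":1,"tz":0,"hand":1}]'; python3 tilt.py - -.11
```

```text
clock: 23.55
position: [0.5723, -0.0968, 0.2907]
tool_rot: [-3.141, -0.0, 1.399]
force: [-2.9, -0.0, -0.7]
grip_width: 0.0078
right [-0.1134 -0.      0.0024 -0.1161  0.4234  0.2012]
left [-1.129e-01  0.000e+00  7.000e-04 -7.381e-01 -8.740e-02  1.142e-01]
```

```bash
python3 -m creep '[{"rx":0,"ry":0,"rz":0,"tx":0,"ty":-3,"tz":0,"hand":1},{"rx":0,"ry":0,"rz":0,"tx":0,"ty":-3,"tz":4,"hand":1},{"rx":0,"ry":0,"rz":0,"tx":0,"ty":-3,"tz":8,"hand":1},{"rx":0,"ry":0,"rz":0,"tx":0,"ty":-3,"tz":12,"hand":1},{"rx":0,"ry":0,"rz":0,"tx":0,"ty":-3,"tz":16,"hand":1},{"rx":0,"ry":0,"rz":0,"tx":0,"ty":-3,"tz":20,"hand":1},{"rx":0,"ry":0,"rz":0,"tx":0,"ty":-3,"tz":20,"hand":1},{"rx":0,"ry":0,"rz":0,"tx":0,"ty":-3,"tz":20,"hand":1}]'; python3 tilt.py - -.08;python3 - <<'E'
from h import *
p=viewer.grab_frame("scene"); print(bot.observe()["force"],bot.observe()["position"])
cv2.imwrite("pics/g25.png",cv2.resize(p["pixels"][130:230,200:320],None,fx=6,fy=6,interpolation=cv2.INTER_CUBIC))
E
```

```text
clock: 24.4
position: [0.5695, -0.0962, 0.2708]
tool_rot: [-3.142, -0.0, 1.399]
force: [0.3, -0.2, -1.0]
grip_width: 0.0082
right [-0.0676  0.     -0.0009 -0.1161  0.4234  0.2519]
left [-7.060e-02 -0.000e+00  4.000e-04 -7.381e-01 -8.740e-02  1.150e-01]
[-0.47784764  0.58300492 -0.57421216] [ 0.56954166 -0.0962542   0.27091419]
```

View pics/g25.png

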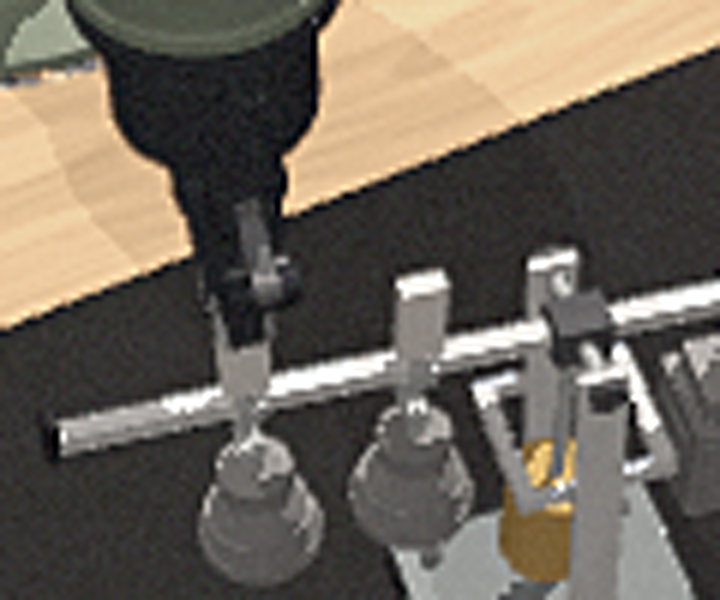

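```bash
python3 -m creep '[{"rx":0,"ry":0,"rz":0,"tx":0,"ty":0,"tz":2,"hand":1},{"rx":0,"ry":0,"rz":0,"tx":0,"ty":0,"tz":4,"hand":1},{"rx":0,"ry":0,"rz":0,"tx":0,"ty":0,"tz":6,"hand":1},{"rx":0,"ry":0,"rz":0,"tx":0,"ty":0,"tz":8,"hand":1},{"rx":0,"ry":0,"rz":0,"tx":0,"ty":0,"tz":8,"hand":1},{"rx":0,"ry":0,"rz":0,"tx":0,"ty":0,"tz":8,"hand":1},{"rx":0,"ry":0,"rz":0,"tx":0,"ty":0,"tz":8,"hand":1}]'; python3 tilt.py - -.02;python3 - <<'E'
from h import *
F=[]
for i in range(6): p=viewer.grab_frame("scene"); F.append(bot.observe()["force"])
print(np.mean(F,0))
E
```

```text
clock: 25.2
position: [0.5695, -0.0963, 0.2628]
tool_rot: [-3.142, -0.0, 1.399]
force: [0.1, -0.7, -0.0]
grip_width: 0.0083
right [-0.0177 -0.     -0.0023 -0.1161  0.4234  0.2623]
left [-0.0196  0.     -0.0021 -0.7381 -0.0874  0.0884]
[-0.33497272 -0.10348737 -0.57747725]
```

```bash
python3 -m creep '[{"rx":0,"ry":0,"rz":0,"tx":0,"ty":0,"tz":2,"hand":1},{"rx":0,"ry":0,"rz":0,"tx":0,"ty":0,"tz":4,"hand":1},{"rx":0,"ry":0,"rz":0,"tx":0,"ty":0,"tz":5,"hand":1},{"rx":0,"ry":0,"rz":0,"tx":0,"ty":0,"tz":5,"hand":1},{"rx":0,"ry":0,"rz":0,"tx":0,"ty":0,"tz":5,"hand":1},{"rx":0,"ry":0,"rz":0,"tx":0,"ty":0,"tz":5,"hand":1}]'; python3 tilt.py - .01;python3 - <<'E'
from h import *
F=[]
for i in range(8): p=viewer.grab_frame("scene"); F.append(bot.observe()["force"])
print(np.mean(F,0))
E
```

```text
clock: 26.15
position: [0.5695, -0.0963, 0.2578]
tool_rot: [3.142, -0.0, 1.399]
force: [-0.6, 0.5, 0.9]
grip_width: 0.0082
right [ 0.0181  0.     -0.0012 -0.1161  0.4234  0.2116]
left [ 0.0167 -0.     -0.0014 -0.7381 -0.0874  0.1101]
[-0.47052653 -0.61348826 -0.17759339]
```

```bash
python3 -m creep '[{"rx":0,"ry":0,"rz":0,"tx":0,"ty":0,"tz":1.5,"hand":1},{"rx":0,"ry":0,"rz":0,"tx":0,"ty":0,"tz":3,"hand":1},{"rx":0,"ry":0,"rz":0,"tx":0,"ty":0,"tz":3,"hand":1},{"rx":0,"ry":0,"rz":0,"tx":0,"ty":0,"tz":3,"hand":0.75},{"rx":0,"ry":0,"rz":0,"tx":0,"ty":0,"tz":3,"hand":0.6},{"rx":0,"ry":0,"rz":0,"tx":0,"ty":0,"tz":3,"hand":0.3},{"rx":0,"ry":0,"rz":0,"tx":0,"ty":0,"tz":3,"hand":0},{"rx":0,"ry":0,"rz":0,"tx":0,"ty":0,"tz":3,"hand":0}]'; python3 tilt.py - .04;python3 - <<'E'
from h import *
p=viewer.grab_frame("scene"); print(bot.observe()["force"],bot.observe()["position"])
cv2.imwrite("pics/g26.png",cv2.resize(p["pixels"][130:230,200:350],None,fx=5,fy=5,interpolation=cv2.INTER_CUBIC))
E
```

```text
clock: 27.4
position: [0.5695, -0.0962, 0.2548]
tool_rot: [3.142, -0.0, 1.399]
force: [-0.5, 0.0, 0.6]
grip_width: 0.043
right [ 0.0368  0.     -0.0061 -0.1161  0.4234  0.125 ]
left [ 0.0323  0.     -0.0018 -0.7381 -0.0874  0.1264]
[0.43320879 0.17774762 0.17822925] [ 0.56947418 -0.09624927  0.25479212]
```

View pics/g26.png

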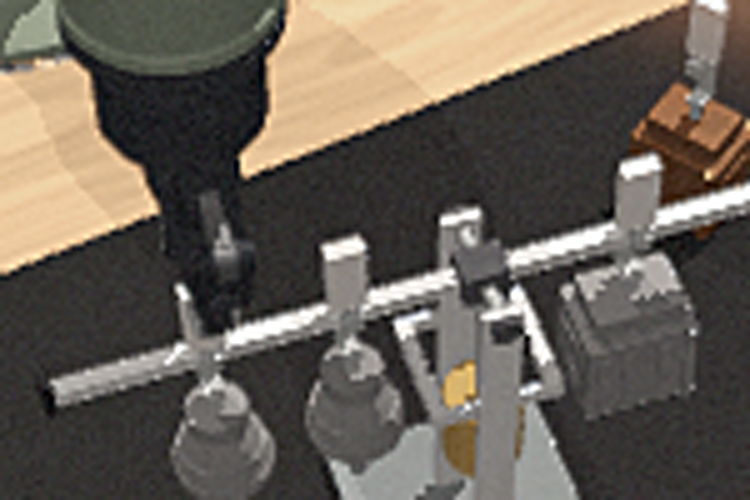

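```bash
python3 -m creep '[{"rx":0,"ry":0,"rz":0,"tx":0,"ty":0,"tz":-15,"hand":0},{"rx":0,"ry":0,"rz":0,"tx":0,"ty":0,"tz":-50,"hand":0},{"rx":0,"ry":0,"rz":0,"tx":0,"ty":0,"tz":-95,"hand":0},{"rx":0,"ry":0,"rz":0,"tx":0,"ty":0,"tz":-95,"hand":0},{"rx":0,"ry":0,"rz":0,"tx":60,"ty":0,"tz":-95,"hand":0},{"rx":0,"ry":0,"rz":0,"tx":110,"ty":0,"tz":-95,"hand":-0.2},{"rx":0,"ry":0,"rz":0,"tx":160,"ty":0,"tz":-95,"hand":-0.2},{"rx":0,"ry":0,"rz":0,"tx":160,"ty":0,"tz":-95,"hand":-0.2}]'; python3 tilt.py - .04; python3 go.py .607 .1252 .33 80.2; python3 - <<'E'
from h import *
p=viewer.grab_frame("scene"); np.savez("f_scene30",**p)
cv2.imwrite("pics/g27.png",cv2.resize(p["pixels"][80:230,190:390],None,fx=4,fy=4,interpolation=cv2.INTER_CUBIC))
E
python3 tilt.py - .04
```

```text
clock: 28.3
position: [0.5965, 0.0678, 0.3498]
tool_rot: [-3.141, -0.003, 1.406]
force: [-0.9, 0.0, -0.2]
grip_width: 0.0512
right [ 0.0308  0.      0.0033 -0.1161  0.4234  0.1162]
left [ 3.480e-02 -0.000e+00 -5.000e-04 -7.381e-01 -8.740e-02  1.297e-01]
t [59.5  0.6 19.8] r [-0.  -0.1  0.3] clock 28.35
pos [0.5966 0.0666 0.3497] rot [-1.7997e+02 -1.1000e-01  8.0520e+01] F [-0.59  1.75 -0.55] w 0.051 q [ 0.19  0.41 -0.58  1.44  0.23  1.35 -0.57]
right [ 0.0301 -0.      0.0032 -0.1161  0.4234  0.1205]
left [ 0.035  -0.     -0.0009 -0.7381 -0.0874  0.1359]
```

View pics/g27.png

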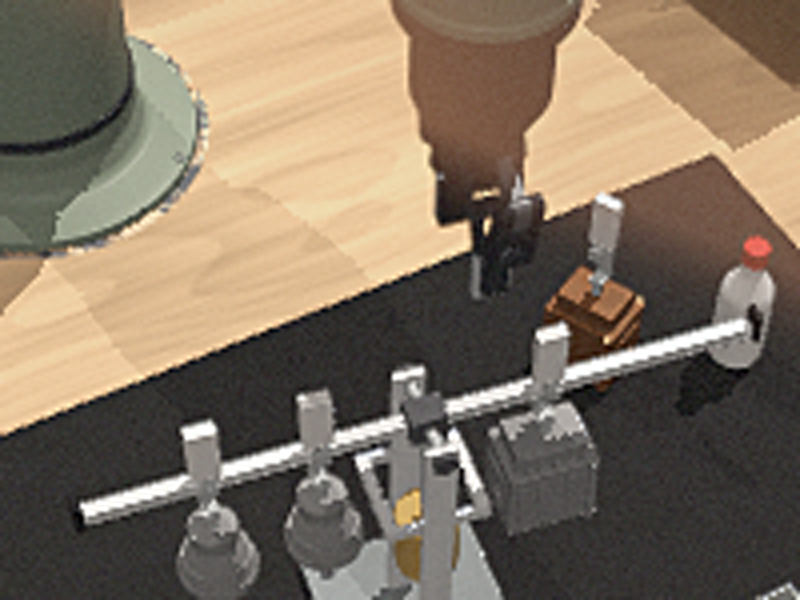

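```bash
python3 -m creep '[{"rx":0,"ry":0,"rz":0.3,"tx":30,"ty":0.6,"tz":0,"hand":-0.2},{"rx":0,"ry":0,"rz":0.3,"tx":59.5,"ty":0.6,"tz":10,"hand":-0.2},{"rx":0,"ry":0,"rz":0.3,"tx":59.5,"ty":0.6,"tz":20,"hand":-0.2},{"rx":0,"ry":0,"rz":0.3,"tx":59.5,"ty":0.6,"tz":20,"hand":-0.2},{"rx":0,"ry":0,"rz":0.3,"tx":59.5,"ty":0.6,"tz":20,"hand":-0.2}]' 20; python3 tilt.py - .03; python3 go.py .6076 .1252 .262 80.2; python3 - <<'E'
from h import *
p=viewer.grab_frame("scene")
cv2.imwrite("pics/g28.png",cv2.resize(p["pixels"][100:200,260:380],None,fx=6,fy=6,interpolation=cv2.INTER_CUBIC))
E
```

```text
clock: 28.95
position: [0.6077, 0.1179, 0.33]
tool_rot: [3.141, 0.001, 1.392]
force: [0.2, 0.7, 0.0]
grip_width: 0.0513
right [ 0.0307  0.      0.0026 -0.1161  0.4234  0.1128]
left [ 0.0353  0.     -0.0019 -0.7381 -0.0874  0.1335]
t [ 6.9 -1.5 68.3] r [ 0.   0.  -0.4] clock 29.0
pos [0.6078 0.1182 0.3303] rot [1.7996e+02 3.0000e-02 7.9750e+01] F [-0.18 -0.62 -0.32] w 0.0513 q [ 0.1   0.46 -0.58  1.42  0.25  1.34 -0.68]
```

View pics/g28.png

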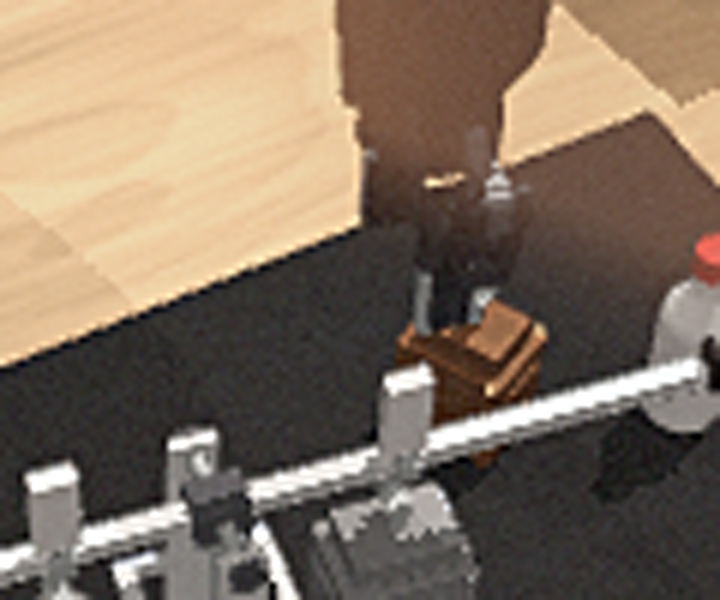

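```bash
python3 - <<'E'
from fit import *
p=viewer.grab_frame("scene")
for P in [(.607,.1252,.2956),(.607,.1182,.2956),(.6077,.1182,.33),(.59,.121,.33),(.625,.115,.33)]:
    print(P,(proj(p,P)[0]-[260,100]+.5)*6)
E
```

```text
(0.607, 0.1252, 0.2956) [413.02524381 374.71412544]
(0.607, 0.1182, 0.2956) [398.21159302 380.83917984]
(0.6077, 0.1182, 0.33) [405.48311291 325.06652994]
(0.59, 0.121, 0.33) [388.67622168 293.19651513]
(0.625, 0.115, 0.33) [421.16235974 357.13000067]
```

```bash
python3 -m creep '[{"rx":0,"ry":0,"rz":-0.4,"tx":6,"ty":-1.5,"tz":0,"hand":-0.2},{"rx":0,"ry":0,"rz":-0.4,"tx":6,"ty":-1.5,"tz":0,"hand":-0.2},{"rx":0,"ry":0,"rz":-0.4,"tx":6,"ty":-1.5,"tz":10,"hand":-0.2},{"rx":0,"ry":0,"rz":-0.4,"tx":6,"ty":-1.5,"tz":20,"hand":-0.2},{"rx":0,"ry":0,"rz":-0.4,"tx":6,"ty":-1.5,"tz":20,"hand":-0.2}]' 20; python3 go.py .6076 .1242 .262 80.2; python3 - <<'E'
from h import *
p=viewer.grab_frame("scene")
cv2.imwrite("pics/g29.png",cv2.resize(p["pixels"][110:185,280:380],None,fx=7,fy=7,interpolation=cv2.INTER_CUBIC))
E
```

```text
clock: 29.6
position: [0.6064, 0.1256, 0.3078]
tool_rot: [-3.139, 0.001, 1.401]
force: [-0.6, 0.1, 0.6]
grip_width: 0.0514
t [-1.2  1.5 45.8] r [-0.1  0.1  0.1] clock 29.6
pos [0.6064 0.1256 0.3078] rot [-1.7987e+02  7.0000e-02  8.0280e+01] F [-0.62  0.12  0.55] w 0.0514 q [ 0.08  0.48 -0.58  1.45  0.27  1.29 -0.69]
```

View pics/g29.png

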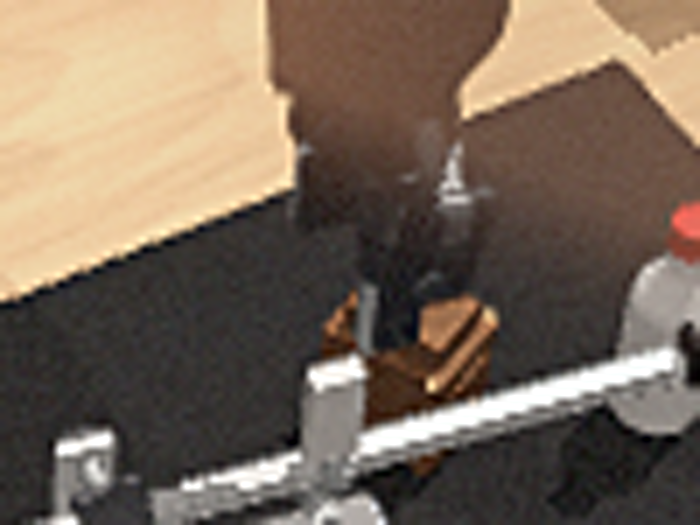

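```bash
python3 -m creep '[{"rx":0,"ry":0,"rz":0,"tx":-1,"ty":1.5,"tz":15,"hand":-0.2},{"rx":0,"ry":0,"rz":0,"tx":-1,"ty":1.5,"tz":30,"hand":-0.2},{"rx":0,"ry":0,"rz":0,"tx":-1,"ty":1.5,"tz":45,"hand":-0.2},{"rx":0,"ry":0,"rz":0,"tx":-1,"ty":1.5,"tz":45,"hand":-0.2},{"rx":0,"ry":0,"rz":0,"tx":-1,"ty":1.5,"tz":45,"hand":-0.2}]' 20; python3 go.py .6076 .1242 .262 80.2;python3 tilt.py - .033; python3 - <<'E'
from h import *
p=viewer.grab_frame("scene")
cv2.imwrite("pics/g30.png",cv2.resize(p["pixels"][110:185,280:380],None,fx=7,fy=7,interpolation=cv2.INTER_CUBIC))
E
```

```text
clock: 30.15
position: [0.6085, 0.1248, 0.2648]
tool_rot: [-3.141, -0.0, 1.401]
force: [0.3, 0.2, 0.7]
grip_width: 0.0509
t [-0.7 -0.7  2.8] r [-0.  -0.   0.1] clock 30.15
pos [0.6085 0.1248 0.2648] rot [-179.99   -0.     80.28] F [0.32 0.23 0.65] w 0.0509 q [ 0.08  0.51 -0.57  1.51  0.29  1.2  -0.71]
right [ 0.0307  0.      0.0026 -0.1161  0.4234  0.212 ]
left [ 3.520e-02  0.000e+00 -3.000e-04 -7.381e-01 -8.740e-02  1.265e-01]
```

View pics/g30.png

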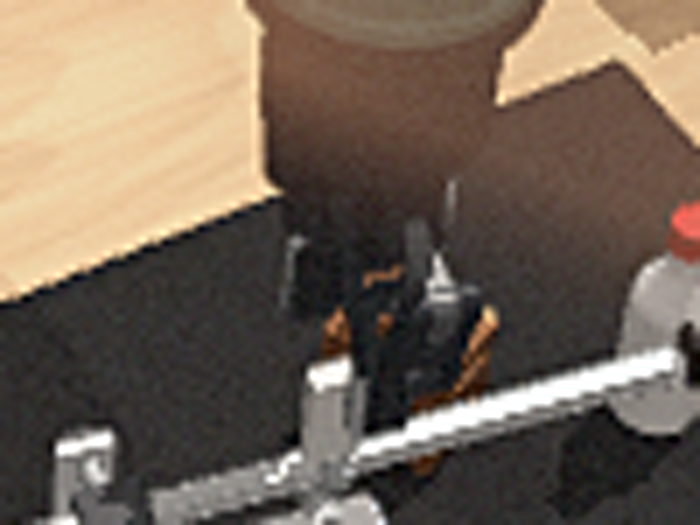

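```bash
python3 -m creep '[{"rx":0,"ry":0,"rz":0,"tx":-0.5,"ty":-1,"tz":1.5,"hand":0.2},{"rx":0,"ry":0,"rz":0,"tx":-0.5,"ty":-1,"tz":1.5,"hand":0.5},{"rx":0,"ry":0,"rz":0,"tx":-0.5,"ty":-1,"tz":1.5,"hand":0.65},{"rx":0,"ry":0,"rz":0,"tx":-0.5,"ty":-1,"tz":1.5,"hand":0.75},{"rx":0,"ry":0,"rz":0,"tx":-0.5,"ty":-1,"tz":1.5,"hand":0.8},{"rx":0,"ry":0,"rz":0,"tx":-0.5,"ty":-1,"tz":1.5,"hand":0.85}]' 20; python3 tilt.py - .033; python3 -m creep '[{"rx":0,"ry":0,"rz":0,"tx":0,"ty":0,"tz":0,"hand":0.9},{"rx":0,"ry":0,"rz":0,"tx":0,"ty":0,"tz":0,"hand":1},{"rx":0,"ry":0,"rz":0,"tx":0,"ty":0,"tz":0,"hand":1}]'; python3 tilt.py - .033;  python3 - <<'E'
from h import *
p=viewer.grab_frame("scene"); print(bot.observe()["force"],bot.observe()["position"])
cv2.imwrite("pics/g31.png",cv2.resize(p["pixels"][110:185,280:380],None,fx=7,fy=7,interpolation=cv2.INTER_CUBIC))
E
```

```text
clock: 30.85
position: [0.6073, 0.1245, 0.2633]
tool_rot: [-3.142, -0.0, 1.401]
force: [0.3, -0.5, 0.6]
grip_width: 0.0087
right [ 0.0296 -0.      0.0023 -0.1161  0.4234  0.2522]
left [ 3.260e-02 -0.000e+00 -4.000e-04 -7.381e-01 -8.740e-02  1.298e-01]
clock: 31.2
position: [0.6073, 0.1246, 0.2633]
tool_rot: [-3.142, -0.0, 1.401]
force: [-0.3, 0.3, 0.2]
grip_width: 0.0092
right [ 0.0292 -0.      0.0018 -0.1161  0.4234  0.2598]
left [ 0.0322 -0.     -0.0009 -0.7381 -0.0874  0.1289]
[-1.20931929  1.32973197  0.92352422] [0.6072942  0.12453613 0.26325321]
```

View pics/g31.png

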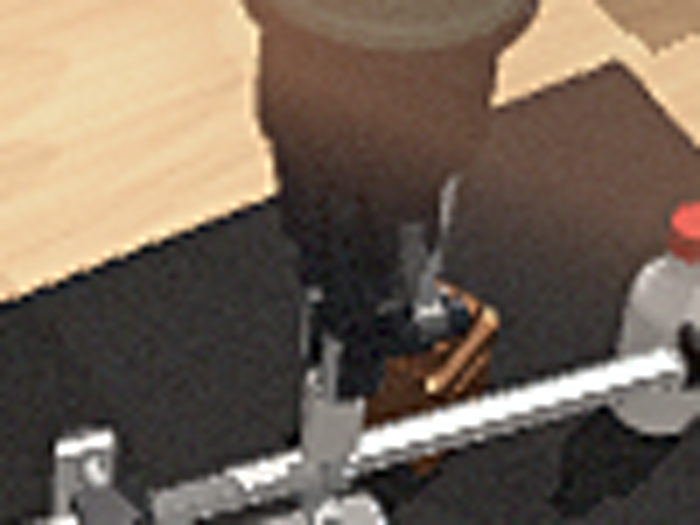

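```bash
python3 -m creep '[{"rx":0,"ry":0,"rz":0,"tx":3,"ty":0,"tz":0.4,"hand":1},{"rx":0,"ry":0,"rz":0,"tx":6,"ty":0,"tz":0.9,"hand":1},{"rx":0,"ry":0,"rz":0,"tx":9,"ty":0,"tz":1.4,"hand":1},{"rx":0,"ry":0,"rz":0,"tx":12,"ty":0,"tz":1.9,"hand":1},{"rx":0,"ry":0,"rz":0,"tx":15,"ty":0,"tz":2.3,"hand":1},{"rx":0,"ry":0,"rz":0,"tx":16,"ty":0,"tz":2.6,"hand":1},{"rx":0,"ry":0,"rz":0,"tx":16,"ty":0,"tz":2.6,"hand":1},{"rx":0,"ry":0,"rz":0,"tx":16,"ty":0,"tz":2.6,"hand":1}]'; python3 tilt.py - .0;  python3 - <<'E'
from h import *
F=[]
for i in range(4): p=viewer.grab_frame("scene"); F.append(bot.observe()["force"])
print(np.mean(F,0),bot.observe()["position"])
E
```

```text
clock: 32.1
position: [0.61, 0.1404, 0.2607]
tool_rot: [3.142, -0.0, 1.401]
force: [1.0, 0.8, 0.6]
grip_width: 0.0089
right [ 0.0023  0.     -0.0027 -0.1161  0.4234  0.2261]
left [-7.000e-04  0.000e+00  1.100e-03 -7.381e-01 -8.740e-02  9.670e-02]
[ 0.17583078 -0.21758043  0.37970275] [0.61004889 0.14026397 0.26073511]
```

Now release gently and measure once the bar has settled.

```bash
python3 -m creep '[{"rx":0,"ry":0,"rz":0,"tx":0,"ty":0,"tz":0,"hand":0.8},{"rx":0,"ry":0,"rz":0,"tx":0,"ty":0,"tz":0,"hand":0.7},{"rx":0,"ry":0,"rz":0,"tx":0,"ty":0,"tz":0,"hand":0.5},{"rx":0,"ry":0,"rz":0,"tx":0,"ty":0,"tz":0,"hand":0.2},{"rx":0,"ry":0,"rz":0,"tx":0,"ty":0,"tz":0,"hand":-0.2},{"rx":0,"ry":0,"rz":0,"tx":0,"ty":0,"tz":0,"hand":-0.2},{"rx":0,"ry":0,"rz":0,"tx":0,"ty":0,"tz":0,"hand":-0.2},{"rx":0,"ry":0,"rz":0,"tx":0,"ty":0,"tz":0,"hand":-0.2}]'; python3 tilt.py - .0;  python3 -m creep '[{"rx":0,"ry":0,"rz":0,"tx":0,"ty":0,"tz":-15,"hand":-0.2},{"rx":0,"ry":0,"rz":0,"tx":0,"ty":0,"tz":-40,"hand":-0.2},{"rx":0,"ry":0,"rz":0,"tx":0,"ty":0,"tz":-60,"hand":-0.2},{"rx":0,"ry":0,"rz":0,"tx":0,"ty":0,"tz":-60,"hand":-0.2},{"rx":0,"ry":0,"rz":0,"tx":0,"ty":0,"tz":-60,"hand":-0.2},{"rx":0,"ry":0,"rz":0,"tx":0,"ty":0,"tz":-60,"hand":-0.2},{"rx":0,"ry":0,"rz":0,"tx":0,"ty":0,"tz":-60,"hand":-0.2}]'; for i in 1 2 3; do python3 tilt.py - .0; done; python3 - <<'E'
from h import *
p=viewer.grab_frame("scene"); np.savez("f_scene40",**p)
cv2.imwrite("pics/g32.png",cv2.resize(p["pixels"][100:250,190:390],None,fx=4,fy=4,interpolation=cv2.INTER_CUBIC))
E
```

```text
clock: 33.15
position: [0.61, 0.1403, 0.2607]
tool_rot: [-3.142, -0.0, 1.401]
force: [-0.2, 0.4, 0.6]
grip_width: 0.0513
right [ 0.0088  0.     -0.0028 -0.1161  0.4234  0.2406]
left [ 6.600e-03 -0.000e+00  1.000e-04 -7.381e-01 -8.740e-02  1.312e-01]
clock: 33.9
position: [0.6098, 0.1401, 0.3199]
tool_rot: [-3.141, 0.0, 1.401]
force: [0.6, -0.2, -0.3]
grip_width: 0.0514
right [ 0.002   0.      0.0026 -0.1161  0.4234  0.1776]
left [ 0.0059 -0.      0.0015 -0.7381 -0.0874  0.1205]
right [ 0.0019  0.      0.0035 -0.1161  0.4234  0.1779]
left [ 5.700e-03 -0.000e+00  5.000e-04 -7.381e-01 -8.740e-02  1.217e-01]
right [ 0.0029  0.      0.0018 -0.1161  0.4234  0.1721]
left [ 0.0056  0.     -0.     -0.7381 -0.0874  0.1218]
```

View pics/g32.png

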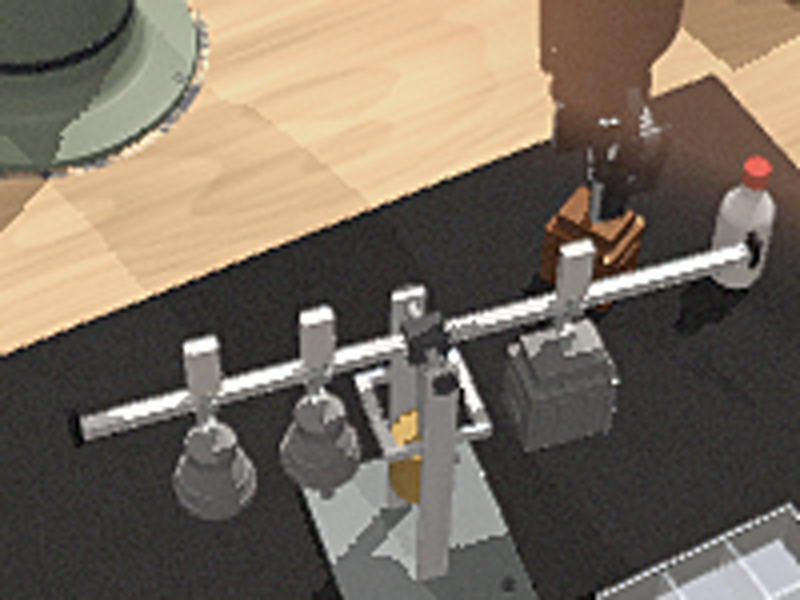

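Level to about +0.005 by the line fit. For an independent check I'll use image registration of the bar's end caps against the unloaded start picture.

```bash
python3 - <<'E'
from tilt import *
a=load("scene"); b=dict(np.load("f_scene40.npz")); c=load("scene5")
ga,gb,gc=[cv2.GaussianBlur(q["pixels"].min(2).astype(np.float32),(0,0),.8) for q in(a,b,c)]
for nm,(l,t,r,bt) in dict(right=(204,198,226,215),left=(350,156,368,178)).items():
    for n2,g in(("now",gb),("lvl",gc)):
        W=np.eye(2,3,dtype=np.float32)
        cc,W=cv2.findTransformECC(ga[t-6:bt+6,l-6:r+6],g[t-6:bt+6,l-6:r+6],W,cv2.MOTION_TRANSLATION,(3,200,1e-6))
        print(nm,n2,cc,W[:,2])
    for d in(-.22,.22):
        pass
for s,nm in((-.2,"right"),(.2,"left")):
    q=[proj(a,MID+s*YB*np.cos(th)+[0,0,s*np.sin(th)])[0] for th in(0,.01)]
    print(nm,"px per .01rad",q[1]-q[0])
E
```

```text
right now 0.9829972542473752 [0.9305572  0.05401975]
right lvl 0.9789759029748096 [0.5360491  0.01375379]
left now 0.9957518111804634 [ 0.03604515 -0.20271693]
left lvl 0.9998189670718017 [ 0.0196539  -0.00043427]
right px per .01rad [0.08356973 0.48637928]
left px per .01rad [ 0.10819266 -0.50801629]
```

```bash
python3 -m creep '[{"rx":0,"ry":0,"rz":0,"tx":0,"ty":0,"tz":15,"hand":-0.2},{"rx":0,"ry":0,"rz":0,"tx":0,"ty":0,"tz":30,"hand":-0.2},{"rx":0,"ry":0,"rz":0,"tx":0,"ty":0,"tz":45,"hand":-0.2},{"rx":0,"ry":0,"rz":0,"tx":0,"ty":0,"tz":58,"hand":-0.2},{"rx":0,"ry":0,"rz":0,"tx":0,"ty":0,"tz":58,"hand":0.2},{"rx":0,"ry":0,"rz":0,"tx":0,"ty":0,"tz":58,"hand":0.6},{"rx":0,"ry":0,"rz":0,"tx":0,"ty":0,"tz":58,"hand":0.8},{"rx":0,"ry":0,"rz":0,"tx":0,"ty":0,"tz":58,"hand":0.85}]' 20; python3 tilt.py - 0; python3 -m creep '[{"rx":0,"ry":0,"rz":0,"tx":0,"ty":0,"tz":0,"hand":1},{"rx":0,"ry":0,"rz":0,"tx":0,"ty":0,"tz":0,"hand":1}]'; python3 tilt.py - 0; python3 go.py .61 .14 .261 80.2
```

```text
clock: 34.9
position: [0.6102, 0.1405, 0.2634]
tool_rot: [3.141, -0.0, 1.401]
force: [-0.9, 0.5, -0.2]
grip_width: 0.008
right [ 0.007   0.     -0.0026 -0.1161  0.4234  0.2343]
left [ 0.0041 -0.     -0.0011 -0.7381 -0.0874  0.1248]
clock: 35.15
position: [0.6101, 0.1403, 0.2629]
tool_rot: [3.141, -0.0, 1.401]
force: [-0.4, 0.8, -0.3]
grip_width: 0.0081
right [ 0.001   0.     -0.0016 -0.1161  0.4234  0.2458]
left [-0.0008  0.     -0.0015 -0.7381 -0.0874  0.1003]
t [-0.3  0.   1.8] r [ 0.  -0.   0.1] clock 35.2
pos [0.61   0.1403 0.2628] rot [179.99  -0.    80.28] F [ 0.2  -0.27  0.15] w 0.0084 q [ 0.06  0.52 -0.57  1.5   0.29  1.21 -0.73]
```

```bash
python3 -m creep '[{"rx":0,"ry":0,"rz":0,"tx":1.2,"ty":0,"tz":0,"hand":1},{"rx":0,"ry":0,"rz":0,"tx":2.2,"ty":0,"tz":0,"hand":1},{"rx":0,"ry":0,"rz":0,"tx":2.2,"ty":0,"tz":0,"hand":1},{"rx":0,"ry":0,"rz":0,"tx":2.2,"ty":0,"tz":0,"hand":0.8},{"rx":0,"ry":0,"rz":0,"tx":2.2,"ty":0,"tz":0,"hand":0.7},{"rx":0,"ry":0,"rz":0,"tx":2.2,"ty":0,"tz":0,"hand":0.5},{"rx":0,"ry":0,"rz":0,"tx":2.2,"ty":0,"tz":0,"hand":0.2},{"rx":0,"ry":0,"rz":0,"tx":2.2,"ty":0,"tz":0,"hand":-0.2}]'; python3 -m creep '[{"rx":0,"ry":0,"rz":0,"tx":0,"ty":0,"tz":0,"hand":-0.2},{"rx":0,"ry":0,"rz":0,"tx":0,"ty":0,"tz":-15,"hand":-0.2},{"rx":0,"ry":0,"rz":0,"tx":0,"ty":0,"tz":-50,"hand":-0.2},{"rx":0,"ry":0,"rz":0,"tx":0,"ty":0,"tz":-95,"hand":-0.2},{"rx":0,"ry":0,"rz":0,"tx":0,"ty":-30,"tz":-120,"hand":-0.2},{"rx":0,"ry":0,"rz":0,"tx":0,"ty":-80,"tz":-120,"hand":-0.2},{"rx":0,"ry":0,"rz":0,"tx":0,"ty":-120,"tz":-120,"hand":-0.2},{"rx":0,"ry":0,"rz":0,"tx":0,"ty":-120,"tz":-120,"hand":-0.2}]'; python3 -m creep '[{"rx":0,"ry":0,"rz":0,"tx":0,"ty":0,"tz":0,"hand":-0.2},{"rx":0,"ry":0,"rz":0,"tx":0,"ty":0,"tz":0,"hand":-0.2},{"rx":0,"ry":0,"rz":0,"tx":0,"ty":0,"tz":0,"hand":-0.2},{"rx":0,"ry":0,"rz":0,"tx":0,"ty":0,"tz":0,"hand":-0.2},{"rx":0,"ry":0,"rz":0,"tx":0,"ty":0,"tz":0,"hand":-0.2}]';for i in 1 2 3; do python3 tilt.py - .0; done; python3 - <<'E'
from h import *
p=viewer.grab_frame("scene"); np.savez("f_scene41",**p); save(p,"scene41"); p=viewer.grab_frame("top"); save(p,"top41")
E
```

```text
clock: 36.0
position: [0.6104, 0.1425, 0.2627]
tool_rot: [3.142, -0.0, 1.401]
force: [1.5, 0.2, 0.7]
grip_width: 0.0474
clock: 36.8
position: [0.4884, 0.1642, 0.3841]
tool_rot: [3.14, 0.0, 1.404]
force: [0.4, 0.3, 0.5]
grip_width: 0.0511
clock: 37.3
position: [0.4924, 0.1627, 0.3823]
tool_rot: [-3.141, -0.0, 1.401]
force: [0.7, -0.9, 0.4]
grip_width: 0.051
right [ 0.0102  0.     -0.0049 -0.1161  0.4234  0.1329]
left [ 0.0064 -0.     -0.     -0.7381 -0.0874  0.1354]
right [ 0.0107  0.     -0.0057 -0.1161  0.4234  0.1255]
left [ 0.0045 -0.      0.0017 -0.7381 -0.0874  0.1216]
right [ 0.0102 -0.     -0.0043 -0.1161  0.4234  0.1347]
left [ 5.500e-03  0.000e+00  2.000e-04 -7.381e-01 -8.740e-02  1.300e-01]
```

View pics/scene41.png

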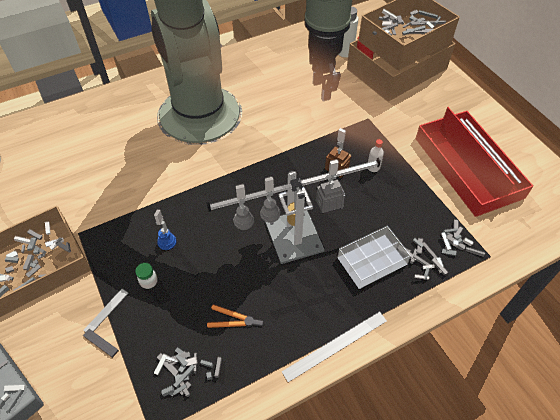

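View pics/top41.png

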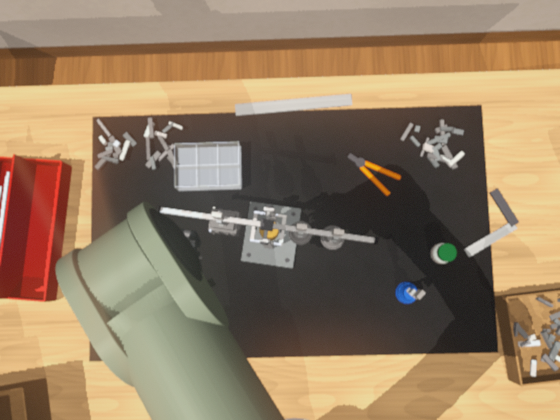

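Scene: all three castings hang and the arm is clear. Bar tilt is still about +0.0055: the 2 mm slide was taken up by the tab pivoting between the pads, and the first slide lost about 2.5 mm the same way. I'll slide once more with a 5 mm stroke, which at worst gives about -0.005.

```bash
python3 go.py .6106 .1425 .32 80.2; python3 -m creep '[{"rx":0,"ry":0,"rz":0,"tx":0,"ty":40,"tz":0,"hand":-0.2},{"rx":0,"ry":0,"rz":0,"tx":0,"ty":80,"tz":0,"hand":-0.2},{"rx":0,"ry":0,"rz":0,"tx":0,"ty":120,"tz":20,"hand":-0.2},{"rx":0,"ry":0,"rz":0,"tx":0,"ty":120,"tz":50,"hand":-0.2},{"rx":0,"ry":0,"rz":0,"tx":0,"ty":120,"tz":62,"hand":-0.2},{"rx":0,"ry":0,"rz":0,"tx":0,"ty":120,"tz":62,"hand":-0.2},{"rx":0,"ry":0,"rz":0,"tx":0,"ty":120,"tz":62,"hand":-0.2}]' 20; python3 go.py .6104 .1425 .263 80.2;  python3 - <<'E'
from h import *
p=viewer.grab_frame("scene")
cv2.imwrite("pics/g33.png",cv2.resize(p["pixels"][100:200,280:400],None,fx=6,fy=6,interpolation=cv2.INTER_CUBIC))
E
```

```text
t [  0.  120.2  62.6] r [-0.  -0.   0.1] clock 37.55
pos [0.4921 0.1627 0.3827] rot [-179.99   -0.     80.28] F [-0.07  0.01  0.3 ] w 0.0513 q [ 0.08  0.25 -0.64  1.58  0.15  1.36 -0.75]
clock: 38.25
position: [0.6103, 0.1429, 0.3223]
tool_rot: [3.14, -0.001, 1.402]
force: [-0.2, 1.2, -0.1]
grip_width: 0.0515
t [-0.4  0.1 59.3] r [ 0.1 -0.   0.1] clock 38.25
pos [0.6103 0.1429 0.3223] rot [ 1.7992e+02 -3.0000e-02  8.0310e+01] F [-0.17  1.2  -0.05] w 0.0515 q [ 0.06  0.48 -0.59  1.41  0.27  1.33 -0.71]
```

View pics/g33.png

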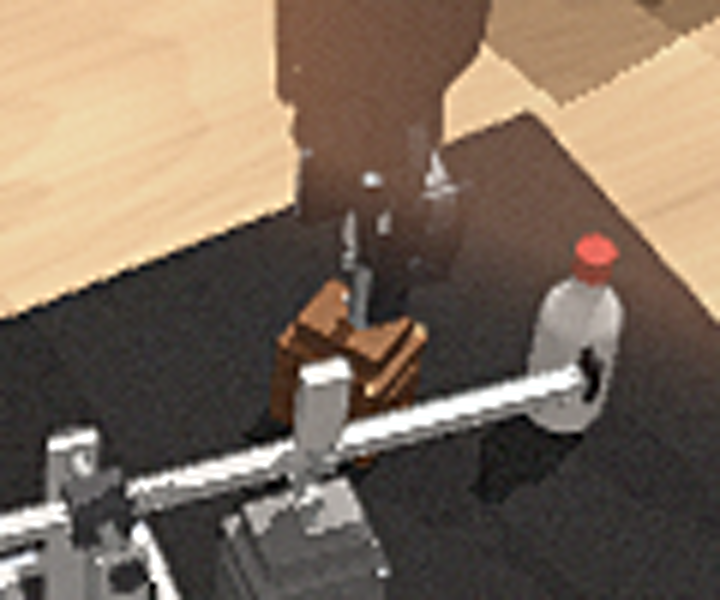

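```bash
python3 -m creep '[{"rx":0,"ry":0,"rz":0,"tx":-2,"ty":0,"tz":20,"hand":-0.2},{"rx":0,"ry":0,"rz":0,"tx":-2,"ty":0,"tz":40,"hand":-0.2},{"rx":0,"ry":0,"rz":0,"tx":-2,"ty":0,"tz":60,"hand":-0.2},{"rx":0,"ry":0,"rz":0,"tx":-2,"ty":0,"tz":60,"hand":-0.2},{"rx":0,"ry":0,"rz":0,"tx":-2,"ty":0,"tz":60,"hand":0.3},{"rx":0,"ry":0,"rz":0,"tx":-2,"ty":0,"tz":60,"hand":0.65},{"rx":0,"ry":0,"rz":0,"tx":-2,"ty":0,"tz":60,"hand":0.8},{"rx":0,"ry":0,"rz":0,"tx":-2,"ty":0,"tz":60,"hand":0.9}]' 20; python3 -m creep '[{"rx":0,"ry":0,"rz":0,"tx":0,"ty":0,"tz":0,"hand":1},{"rx":0,"ry":0,"rz":0,"tx":1.5,"ty":0,"tz":0,"hand":1},{"rx":0,"ry":0,"rz":0,"tx":3,"ty":0,"tz":0,"hand":1},{"rx":0,"ry":0,"rz":0,"tx":4.5,"ty":0,"tz":0,"hand":1},{"rx":0,"ry":0,"rz":0,"tx":5,"ty":0,"tz":0,"hand":1},{"rx":0,"ry":0,"rz":0,"tx":5,"ty":0,"tz":0,"hand":1}]'; python3 tilt.py - 0;python3 -m creep '[{"rx":0,"ry":0,"rz":0,"tx":0,"ty":0,"tz":0,"hand":0.8},{"rx":0,"ry":0,"rz":0,"tx":0,"ty":0,"tz":0,"hand":0.7},{"rx":0,"ry":0,"rz":0,"tx":0,"ty":0,"tz":0,"hand":0.5},{"rx":0,"ry":0,"rz":0,"tx":0,"ty":0,"tz":0,"hand":0.2},{"rx":0,"ry":0,"rz":0,"tx":0,"ty":0,"tz":0,"hand":-0.2},{"rx":0,"ry":0,"rz":0,"tx":0,"ty":0,"tz":0,"hand":-0.2}]'; python3 -m creep '[{"rx":0,"ry":0,"rz":0,"tx":0,"ty":0,"tz":-15,"hand":-0.2},{"rx":0,"ry":0,"rz":0,"tx":0,"ty":0,"tz":-40,"hand":-0.2},{"rx":0,"ry":0,"rz":0,"tx":0,"ty":0,"tz":-60,"hand":-0.2},{"rx":0,"ry":0,"rz":0,"tx":0,"ty":0,"tz":-60,"hand":-0.2},{"rx":0,"ry":0,"rz":0,"tx":0,"ty":0,"tz":-60,"hand":-0.2},{"rx":0,"ry":0,"rz":0,"tx":0,"ty":0,"tz":-60,"hand":-0.2},{"rx":0,"ry":0,"rz":0,"tx":0,"ty":0,"tz":-60,"hand":-0.2}]'; for i in 1 2 3; do python3 tilt.py - .0; done; python3 - <<'E'
from h import *
p=viewer.grab_frame("scene"); np.savez("f_scene42",**p)
cv2.imwrite("pics/g34.png",cv2.resize(p["pixels"][100:250,190:390],None,fx=4,fy=4,interpolation=cv2.INTER_CUBIC))
E
```

```text
clock: 39.1
position: [0.6103, 0.1406, 0.2615]
tool_rot: [3.141, -0.0, 1.401]
force: [0.1, 0.3, 0.0]
grip_width: 0.0082
clock: 39.7
position: [0.6109, 0.1455, 0.2606]
tool_rot: [-3.141, 0.0, 1.401]
force: [0.3, -0.4, 0.2]
grip_width: 0.0087
right [-0.0076 -0.     -0.0025 -0.1161  0.4234  0.2356]
left [-1.060e-02 -0.000e+00 -4.000e-04 -7.381e-01 -8.740e-02  1.424e-01]
clock: 40.35
position: [0.6109, 0.1455, 0.2607]
tool_rot: [-3.142, -0.0, 1.401]
force: [-0.0, 0.1, 0.2]
grip_width: 0.0512
clock: 41.05
position: [0.6107, 0.1453, 0.3202]
tool_rot: [-3.141, 0.0, 1.401]
force: [-0.6, -0.2, -0.3]
grip_width: 0.051
right [-0.0031 -0.      0.004  -0.1161  0.4234  0.1499]
left [-1.000e-04 -0.000e+00  0.000e+00 -7.381e-01 -8.740e-02  1.201e-01]
right [-0.0028 -0.      0.0031 -0.1161  0.4234  0.146 ]
left [ 1.000e-04  0.000e+00 -1.200e-03 -7.381e-01 -8.740e-02  1.249e-01]
right [-0.0031  0.      0.0031 -0.1161  0.4234  0.139 ]
left [-1.000e-04  0.000e+00  2.000e-04 -7.381e-01 -8.740e-02  1.186e-01]
```

View pics/g34.png

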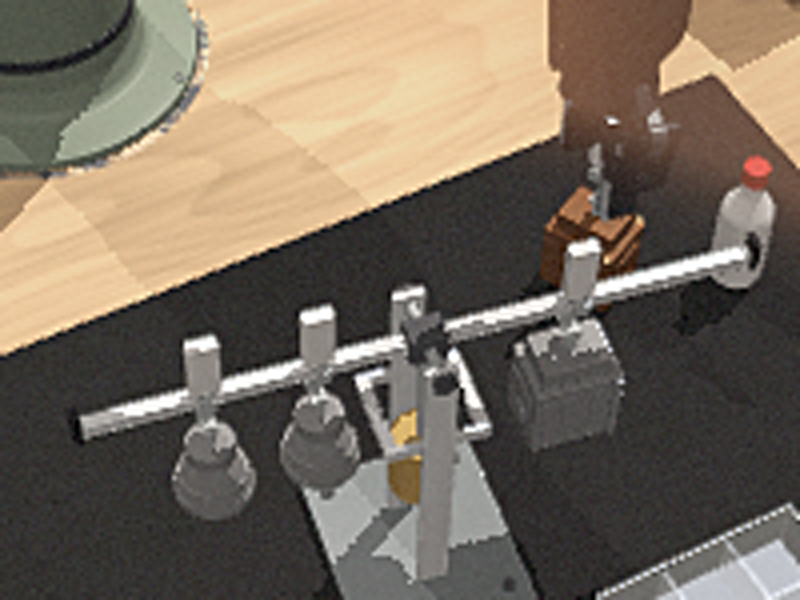

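The bar is level: the left end reads 0.000 and the right end between -0.003 and 0. It is still across three pictures, and the gripper is open about 27 mm above the tab. Handing in.

```bash
python3 -m creep '[{"rx":0,"ry":0,"rz":0,"tx":0,"ty":0,"tz":-30,"hand":-0.2},{"rx":0,"ry":0,"rz":0,"tx":0,"ty":0,"tz":-30,"hand":-0.2},{"rx":0,"ry":0,"rz":0,"tx":0,"ty":0,"tz":-30,"hand":-0.2},{"rx":0,"ry":0,"rz":0,"tx":0,"ty":0,"tz":-30,"hand":-0.2}]'; python3 tilt.py - 0; python3 -c "
from workcell import bot
print(bot.job_done())"
```

```text
clock: 41.65
position: [0.6107, 0.1453, 0.35]
tool_rot: [-3.141, 0.0, 1.401]
force: [0.2, -0.5, -0.2]
grip_width: 0.0513
right [-0.0028 -0.      0.0031 -0.1161  0.4234  0.1366]
left [-5.000e-04 -0.000e+00  1.100e-03 -7.381e-01 -8.740e-02  1.163e-01]
the job is handed in; nothing more can be done
None
```

All three castings hang on the bar, it rests level, and I handed the job in at about 42 s of the 72 s allowed; no verdict was reported. I hung the first bell about 70 mm out on the right arm, then the hull about 80 mm out on the left arm, then the second bell about 145 mm out on the right. I then slid the hull outward along the bar, without lifting it off, until the bar was level.

- **Levelling:** the first slide left the bar at about +0.005 rad. A second 2 mm slide had no effect, because the tab pivoted between the pads. A third slide of 5 mm brought the bar level.
- **Last tilt check:** the camera gave about 0.000 rad at the left end and -0.003 to 0 at the right end, against the ±0.012 limit. The pictures held steady. The two ends usually disagreed by 0.003 to 0.005 rad, probably because of the arm's shadow on the right arm. All tilt readings assume the bar was level in the first picture.
- **Tilt and forces on the way:** the largest tilt I measured was about 0.11 rad, well short of the stops. I felt 3 to 5 N when touching the hangers against the bar. When closing on the tabs, the pads pressed the castings onto the bench with 7 to 11 N.
- **Other things on the bench:** the bystanders and the blue and brown look-alikes looked unmoved in the pictures, apart from where the arm hid them from the top camera. I did not measure them.
- **Clearance:** the gripper ended open, about 57 mm above the hull's tab, touching nothing.

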